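# Put a washed tube rack back together

### The job

This tube rack came back from the washer in pieces. Lower the blue shelf plate over all four posts of the black rack base until it rests flat on the four collars, then lower the magenta top plate over the same posts until it rests flat on their upper shoulders. Lower the plates rather than drop them, let go of both, and leave the rack base and everything else on the bench where it stands.

Things in the scene. Friction and masses are not known exactly. Their poses are not given: they have to be found in the camera images.
- rack_base: Black steel base of the tube rack, 200 x 90 mm, 1.5 kg, loose on the bench, deck 14 mm high. Origin at the centre of its underside (bench height), x along its length, z up. Four bright steel posts at x +-78, y +-17.5 mm, 15 mm thick up to a shoulder, then a 6.5 mm stud with a tapered end. The diagonal posts +x+y and -x-y are guide pins ending 110 mm above the bench, the others end at 98 mm.
- collar_seat (a point): Middle of the rack, level with the top faces of the four 26 mm collars on the posts, 45 mm above the bench: here the underside of the blue plate comes to rest (plate origin 50 mm above the bench). Axes as the base. Above the collars the posts are 15 mm thick.
- shoulder_seat (a point): Middle of the rack, level with the four upper shoulders, where the posts narrow from 15 mm (edge bevelled 1.4 mm) to 6.5 mm, 80 mm above the bench: here the underside of the magenta plate comes to rest (plate origin 85 mm above the bench). Axes as the base.
- shelf_plate: Blue plastic shelf plate, goes on first, 180 x 64 x 10 mm, 0.14 kg, flat on the bench at the start. Origin at its middle, 5 mm above its underside; x along its length, y across. Four post holes at x +-78, y +-17.5 mm, 19 mm wide; two rows of six 16 mm tube holes between. Same if turned end for end or over. Hold it across its width at mid-length.
- top_plate: Magenta plastic top plate, goes on second, 180 x 64 x 10 mm, 0.14 kg, flat on the bench at the start. Origin at its middle, 5 mm above its underside; x along its length, y across. Four post holes at x +-78, y +-17.5 mm, 10 mm wide; two rows of six 16 mm tube holes between. Same if turned end for end or over. Hold it across its width at mid-length.
- sample_rack: Bystander: black rack 100 x 230 mm, 48 mm high, part filled with magenta-capped sample tubes (up to 90 mm high). Origin under its centre; length along y.
- reagent_bottle: Bystander: amber bottle with blue cap, 72 mm wide, 165 mm high. Origin under its centre.
- beaker: Bystander: glass beaker, 76 mm wide, 95 mm high. Origin under its centre.
- tip_box: Bystander: grey box with turquoise lid, 122 x 84 x 67 mm. Origin under its centre.
- bench_timer: Bystander: white bench timer, 62 x 75 x 22 mm. Origin under its centre.
- lab_pipette: Bystander: hand pipette lying down, 270 mm long along its y, 26 mm high. Origin on the bench, under its middle.
- marker_pen: Bystander: white marker pen with green cap, 135 mm long along its y, 14 mm thick. Origin under its middle.
- dish_stack: Bystander: stack of three culture dishes, 90 mm wide, 42 mm high. Origin under its centre.
Things that resemble listed ones, but are neither listed nor needed, are in the scene too. What is shaped like the rack_base but green or yellow is not meant.

How it is judged:
On the way, in this order (a step that is already met when the one before it is completed fails the run):
1. the blue shelf plate lies flat on the four collars and has been let go (z of shelf_plate in the frame of rack_base between 0.048 and 0.052 m and horizontal distance between shelf_plate and rack_base below 0.005 m and angle between the x axis of shelf_plate and the x axis of rack_base, either way round below 0.06 rad and angle between the z axis of shelf_plate and the z axis of rack_base, either way round below 0.03 rad and contact force between the fingers and shelf_plate below 0.2 N), for 0.2 s.
2. the magenta top plate lies flat on the four upper shoulders (z of top_plate in the frame of rack_base between 0.083 and 0.087 m and horizontal distance between top_plate and rack_base below 0.004 m and angle between the x axis of top_plate and the x axis of rack_base, either way round below 0.06 rad and angle between the z axis of top_plate and the z axis of rack_base, either way round below 0.03 rad), for 0.2 s.
At the end, for the whole second after the job is handed in: On all four posts: blue plate on the collars (height within 2 mm, centred within 5 mm), magenta plate on the shoulders (2 mm, 4 mm), each square to the base within 0.06 rad and parallel to it within 0.03 rad; at rest, base upright and within 30 mm of its start (all of step 2 and z of shelf_plate in the frame of rack_base between 0.048 and 0.052 m and horizontal distance between shelf_plate and rack_base below 0.005 m and angle between the x axis of shelf_plate and the x axis of rack_base, either way round below 0.06 rad and angle between the z axis of shelf_plate and the z axis of rack_base, either way round below 0.03 rad and linear speed of each of shelf_plate, top_plate, rack_base below 0.01 m/s and distance of rack_base from where it was at the start of the episode below 0.03 m and angle between rack_base's own z axis and vertical below 0.03 rad); the robot touches nothing.
It fails at once if a plate is dropped on the posts (let go and falling faster than 0.4 m/s) ((horizontal distance between shelf_plate and rack_base below 0.02 m and z of shelf_plate in the frame of rack_base between 0.03 and 0.14 m and linear speed of shelf_plate above 0.4 m/s and contact force between the fingers and shelf_plate below 0.2 N) or (horizontal distance between top_plate and rack_base below 0.02 m and z of top_plate in the frame of rack_base between 0.03 and 0.14 m and linear speed of top_plate above 0.4 m/s and contact force between the fingers and top_plate below 0.2 N)).
It fails at once if the rack base is pushed more than 30 mm or tipped (distance of rack_base from where it was at the start of the episode above 0.03 m or angle between rack_base's own z axis and vertical above 0.3 rad).
It fails at once if another thing on the bench is pushed more than 20 mm or tipped over (distance of any of sample_rack, reagent_bottle, beaker, tip_box, bench_timer, lab_pipette, marker_pen, dish_stack from where it was at the start of the episode above 0.02 m or angle between any of sample_rack, reagent_bottle, beaker, tip_box, bench_timer, lab_pipette, marker_pen, dish_stack's own z axis and vertical above 0.3 rad).
It also fails if it takes over 69 s, if anything falls off the work surface, if the arm or the gripper's body presses on something with over 40 N, if the wrist force passes 120 N, or if a joint passes its speed limit or range.

### The arm

A 7-joint arm with a two-finger parallel gripper is mounted at the origin on the work surface. World frame = base frame: x ahead of the robot, y to its left, z up, the work surface at z = 0. Lengths are in m, angles in rad, forces in N, time in s.
With the tool pointing down it reaches from about 0.4 to 0.85 m from the base axis. Payload 4.5 kg.
Tool frame: the origin (TCP) lies between the finger pads; the fingertips stand 14 mm ahead of it and the grasp point (between the pads) lies 5 mm behind it (env.tcp_to_tips is the distance from the TCP to the fingertips, in m); z points along the fingers, y is the direction in which the jaws open and shut (so a half turn about z gives the same grasp; the last joint's range is limited). The gripper opens to 85 mm and grips with 20 to 120 N. Pads are 22 mm wide; open, the fingers measure 114 mm over their backs; the gripper's body (76 mm by 85 mm) begins 54 mm behind the grasp point. The pads swing forward as they close: fully open they stand 13 mm farther back than shut.
Start: joints at [1.255, 0.689, -0.195, 1.565, 0.157, 0.902, -0.215], TCP at [0.214, -0.587, 0.245] pointing down, gripper open.
Joint ranges: [-3.01, 3.01], [-0.46, 2.08], [-1.47, 1.51], [0.13, 2.56], [-1, 4.14], [0.04, 2.09], [-2.66, 2.66]. Speed limits (rad/s): [2.57, 2.57, 3.14, 3.14, 3.14, 3.14, 3.14].

### API

Orientations are given as a unit quaternion [x, y, z, w].
In Python, from rig import env, viewer gives the robot as it stands.
- The arm moves only by the tool arm_command, never from a script. Its argument "steps" is text: rows parted by semicolons, each of 4 numbers parted by spaces: the shift along the tool's x, y, z in m, then the turn about the tool's z in degrees. A call has 1 to 5 rows; each row shifts and turns the commanded pose from where the row before left it, along the tool's axes as they then stand; what a row does not reach is not made up. A row lasts 1/12 s, in which the tool goes at most 41.7 mm and 7.16 degrees, less where a joint would pass 70% of its speed; a pose out of reach is approached as far as the arm can. A call with a gripper value outside its range is refused whole. "grip" is the opening, from 0 (shut) to 1 (fully open), set as the call begins (left out, the last holds). The fingers move at their own pace and stop on an object; "force" is the grip in N (left out, the last holds). Time passes only in rows, so rows that do not move let the fingers close. It gives the time, the measured TCP pose, the force and the opening at its end, in the units of the state.
- env.observe(): the state, without advancing time (a new reading comes with each control period).
- viewer.read_camera(name): name is "scene" or "side" or "wrist"; returns a dict with "frame" (400x640x3 uint8, blue, green, red), "fovy" (degrees; the focal length in pixels is half the picture's height over the tangent of half this angle, whatever the lens; pixels are square), "cx", "cy" (the principal point, pixels), "world_to_cam" (4x4, takes a point from world to camera coordinates); the wrist camera has in their place "hand_eye" (4x4, takes a point from camera to tool coordinates, whose origin is the TCP and whose axes are the flange's). Camera axes: x right, y down, z forward; pixel columns grow to the right and rows downward; lengths in m; the calibration is good to about 2 mm. A picture is of the moment at which its call begins: read the wrist's pose just before it. There is no depth.
- env.job_done(): hands the job in, once; it reports no verdict.
The state is a dict: "clock": time; "joint_positions": joint angles; "qvel": joint speeds; "tau": joint torques, N m; "ee_pos": TCP position; "orientation": TCP orientation; "ft_force": force on the tool from outside, world axes, zero at the start; "ft_torque": the same for the moment, N m; "width": opening from 0.0 (shut) to 1.0 (fully open).
Only numpy, scipy, OpenCV 4.12 (cv2) and the standard library are available. Lean on these libraries where they do the work, as an engineer would, in place of code of your own. Each camera call takes 0.05 s, during which the arm holds its last target.

## Working session

There is one attempt and no reset: what is moved stays moved. The work goes in short steps, Python scripts to look and compute and a tool call to move; the robot and the scene stay as the last step left them, time stands still between calls to the robot, and variables do not carry over. Pictures are saved under pics/ and viewed, and the job is handed in when it is done.

Besides the shell and the picture viewer there is one more tool, called by a JSON object that holds its "api" and its "payload". arm_command: Moves the arm, as the interface text tells. Its arguments: {"type":"object","properties":{"steps":{"type":"string"},"grip":{"type":"number"},"force":{"type":"number"}},"required":["steps"]}

```bash
ls; mkdir -p pics; cat > h.py <<'E'
import numpy as np, cv2
from rig import env, viewer
from scipy.spatial.transform import Rotation as R
def cam(name):
    s=env.observe(); c=viewer.read_camera(name); f=200/np.tan(np.radians(c['fovy'])/2)
    K=np.array([[f,0,c['cx']],[0,f,c['cy']],[0,0,1]])
    if 'world_to_cam' in c and c['world_to_cam'] is not None: W=np.array(c['world_to_cam'])
    else:
        T=np.eye(4);T[:3,:3]=R.from_quat(s['orientation']).as_matrix();T[:3,3]=s['ee_pos']
        W=np.linalg.inv(T@np.array(c['hand_eye']))
    return c['frame'],K,W
def ray(K,W,u,v,z):
    Wi=np.linalg.inv(W);d=Wi[:3,:3]@np.linalg.inv(K)@[u,v,1];o=Wi[:3,3]
    return o+d*(z-o[2])/d[2]
def proj(K,W,p):
    q=(W@np.append(p,1))[:3];q=K@q;return q[:2]/q[2]
E
python3 - <<'E'
from h import *
print(env.observe())
for n in ['scene','side','wrist']:
    f,K,W=cam(n);cv2.imwrite(f'pics/{n}0.png',f);np.savez(f'{n}0.npz',f=f,K=K,W=W);print(n,K[0,0],K[:2,2],np.linalg.inv(W).round(3).tolist())
E
```

```text
pics
{'clock': 0.0, 'joint_positions': array([ 1.25481322,  0.69001402, -0.19451962,  1.5663957 ,  0.15730965,
        0.90247706, -0.21508532]), 'qvel': array([-0.00095709,  0.00024087, -0.0014131 , -0.00014602,  0.00044967,
       -0.00184458, -0.00198665]), 'tau': array([-2.76831342e-04, -5.39609957e+01, -1.26644444e+00, -1.58543068e+01,
        9.04060114e-03,  9.53165931e-03, -1.22362886e-05]), 'ee_pos': array([ 0.21391699, -0.5865641 ,  0.24445165]), 'orientation': array([ 9.84734896e-01,  1.74058273e-01, -2.32903197e-04, -9.21275413e-04]), 'ft_force': array([-0.54860198,  1.18283173,  0.00806163]), 'ft_torque': array([-0.02369325,  0.00978708,  0.00713621]), 'width': 0.994984728257847}
scene 436.14799218465635 [319.51574985 203.65935948] [[0.478, 0.511, -0.715, 1.66], [0.878, -0.26, 0.402, -0.627], [0.02, -0.819, -0.573, 0.964], [0.0, 0.0, 0.0, 1.0]]
side 400.4504459511255 [317.98524308 201.83811553] [[-0.985, -0.124, 0.123, 0.394], [-0.175, 0.693, -0.7, 0.931], [0.001, -0.711, -0.704, 1.008], [0.0, 0.0, 0.0, 1.0]]
wrist 342.685641299149 [316.89118679 204.22292625] [[0.342, -0.891, -0.298, 0.29], [-0.94, -0.324, -0.107, -0.558], [-0.001, 0.317, -0.948, 0.373], [0.0, 0.0, 0.0, 1.0]]
```

View pics/scene0.png

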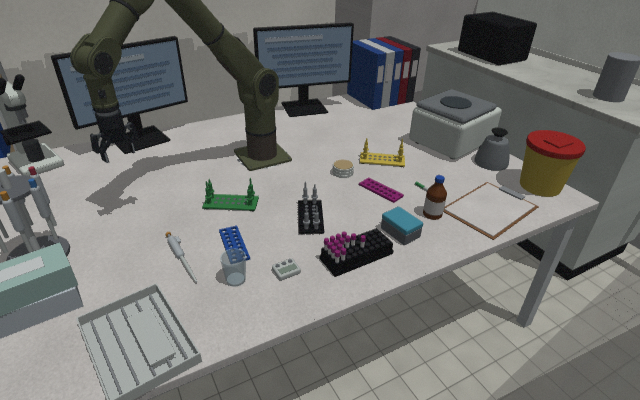

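View pics/side0.png

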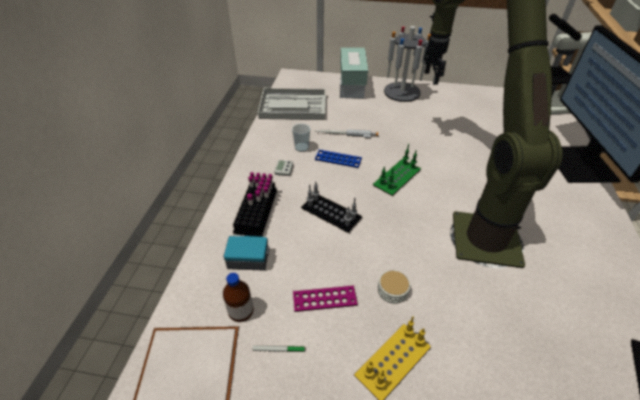

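View pics/wrist0.png

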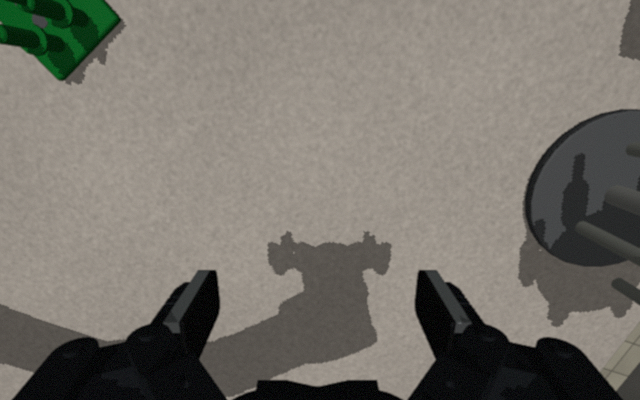

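Seen so far. The rack base could be the black one at scene (311,215), the green one at (231,200) or the yellow one at (383,157). The blue plate is only at (234,243), and the magenta plate only at (381,189); the sample rack's magenta caps are at (345,243). By description I choose the black base. Close crops next.

```bash
python3 - <<'E'
from h import *
a=np.load('scene0.npz');b=np.load('side0.npz')
def cr(f,x,y,w,h,s):return cv2.resize(f[y:y+h,x:x+w],None,fx=s,fy=s,interpolation=cv2.INTER_CUBIC)
A=np.hstack([cr(a['f'],210,175,120,90,3.3333),cr(a['f'],340,165,120,90,3.33333)])
B=np.hstack([cr(b['f'],280,130,120,105,3.3333),cr(b['f'],270,265,120,105,3.33333)])
cv2.imwrite('pics/c1.png',A[:300]);cv2.imwrite('pics/c2.png',B)
for n,d,P in [('scene',a,dict(blue=(234,243,.01),mag=(381,189,.01),base=(311,216,.014))),('side',b,dict(blue=(338.5,158.5,.01),mag=(325,298.5,.01),base=(332,211,.014)))]:
    for k,(u,v,z) in P.items(): print(n,k,ray(d['K'],d['W'],u,v,z).round(3))
E
```

```text
scene blue [ 0.542 -0.325  0.01 ]
scene mag [0.491 0.313 0.01 ]
scene base [ 0.53  -0.026  0.014]
side blue [ 0.532 -0.318  0.01 ]
side mag [0.481 0.319 0.01 ]
side base [ 0.513 -0.023  0.014]
```

View pics/c1.png

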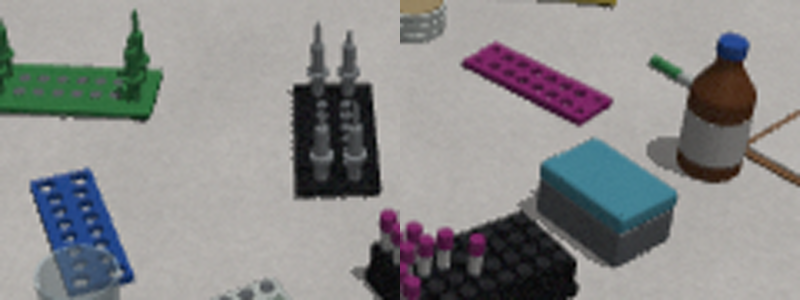

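View pics/c2.png

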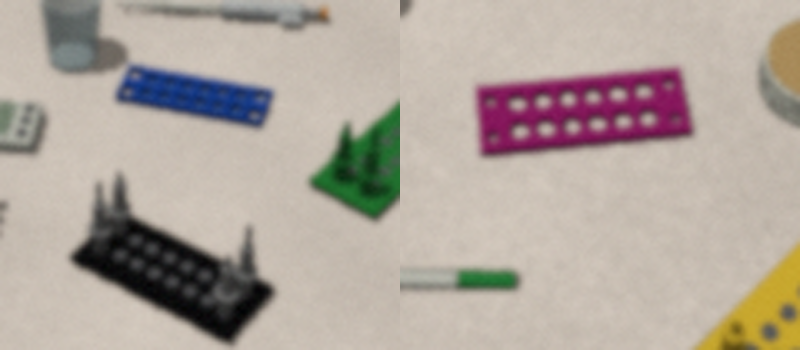

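```bash
python3 - <<'E'
from h import *
b=np.load('side0.npz')
for n,off,P,z in [('blue',(280,130),[(130,67),(273,92),(263,125),(117,97)],.01),('mag',(270,265),[(476-400,88),(682-400,69),(693-400,132),(483-400,155)],.01),('base',(280,130),[(72,258),(232,342),(275,290)],.014)]:
    p=[ray(b['K'],b['W'],off[0]+u/3.3333,off[1]+v/3.3333,z) for u,v in P]
    p=np.array(p);print(n,p[:,:2].round(3).tolist(),p.mean(0).round(3))
    e=np.diff(p,axis=0);print(np.linalg.norm(e,axis=1).round(3),np.degrees(np.arctan2(e[:,1],e[:,0])).round(1))
    if n=='base':print((p[0]+p[2])/2)
E
```

```text
blue [[0.618, -0.358], [0.441, -0.34], [0.446, -0.277], [0.623, -0.298]] [ 0.532 -0.318  0.01 ]
[0.178 0.064 0.178] [174.2  85.1  -6.8]
mag [[0.577, 0.313], [0.403, 0.262], [0.387, 0.323], [0.557, 0.375]] [0.481 0.318 0.01 ]
[0.181 0.063 0.178] [-163.7  104.9   17.1]
base [[0.62, -0.021], [0.442, 0.064], [0.407, -0.013]] [0.49  0.01  0.014]
[0.198 0.085] [ 154.4 -114.2]
[ 0.51354185 -0.01703034  0.014     ]
```

```bash
cat >> h.py <<'E'
def psi():
    s=env.observe();m=R.from_quat(s['orientation']).as_matrix();return np.degrees(np.arctan2(m[1,0],m[0,0]))
def plan(x,y,z,ps,n):
    s=env.observe();p=np.array(s['ee_pos']);a=psi();d=(np.array([x,y,z])-p);t=(a-ps)
    print('at',p.round(4),'psi',round(a,2),'d',d.round(4),'turn',round(t,2),'clk',round(s['clock'],2))
    out=[]
    for i in range(n):
        q=np.radians(a-t*i/n);w=d/n
        out.append('%.4f %.4f %.4f %.2f'%(w[0]*np.cos(q)+w[1]*np.sin(q),w[0]*np.sin(q)-w[1]*np.cos(q),-w[2],t/n))
    for i in range(0,n,5):print('; '.join(out[i:i+5]))
E
python3 -c "
from h import *
plan(.535,-.32,.245,-6,15)"
```

```text
at [ 0.214  -0.5867  0.2447] psi 20.05 d [3.210e-01 2.667e-01 3.000e-04] turn 26.05 clk 0.15
0.0262 -0.0094 -0.0000 1.74; 0.0259 -0.0102 -0.0000 1.74; 0.0256 -0.0109 -0.0000 1.74; 0.0252 -0.0117 -0.0000 1.74; 0.0249 -0.0125 -0.0000 1.74
0.0245 -0.0132 -0.0000 1.74; 0.0241 -0.0140 -0.0000 1.74; 0.0236 -0.0147 -0.0000 1.74; 0.0232 -0.0154 -0.0000 1.74; 0.0227 -0.0161 -0.0000 1.74
0.0222 -0.0168 -0.0000 1.74; 0.0217 -0.0174 -0.0000 1.74; 0.0212 -0.0181 -0.0000 1.74; 0.0206 -0.0187 -0.0000 1.74; 0.0200 -0.0193 -0.0000 1.74
```

{"api": "arm_command", "payload": {"steps": "0.026 -0.0095 0 1.74; 0.026 -0.010 0 1.74; 0.0255 -0.011 0 1.74; 0.025 -0.0117 0 1.74; 0.025 -0.0125 0 1.74", "grip": 1}}

```text
clock: 0.57
ee_pos: [0.3216, -0.4972, 0.245]
orientation: [0.995, 0.098, -0.0, -0.0]
ft_force: [-0.4, -0.6, -0.1]
width: 0.995
```

{"api": "arm_command", "payload": {"steps": "0.0245 -0.013 0 1.74; 0.024 -0.014 0 1.74; 0.0235 -0.0147 0 1.74; 0.023 -0.0154 0 1.74; 0.023 -0.016 0 1.74"}}

```text
clock: 0.98
ee_pos: [0.4286, -0.4086, 0.2451]
orientation: [1.0, 0.022, -0.0, -0.0]
ft_force: [1.0, -0.4, 0.3]
width: 0.997
```

{"api": "arm_command", "payload": {"steps": "0.022 -0.0168 0 1.74; 0.0217 -0.0174 0 1.74; 0.021 -0.018 0 1.74; 0.0206 -0.0187 0 1.74; 0.020 -0.0193 0 1.74"}}

```text
clock: 1.4
ee_pos: [0.5354, -0.3198, 0.245]
orientation: [0.999, -0.053, -0.0, -0.0]
ft_force: [0.6, -0.7, -0.8]
width: 0.999
```

```bash
python3 - <<'E'
from h import *
print(env.observe()['qvel'].round(3))
f,K,W=cam('wrist');cv2.imwrite('pics/w1.png',f);np.savez('w1.npz',f=f,K=K,W=W)
plan(.535,-.32,.245,-6,1)
E
```

```text
[-0.581  0.148  0.153 -0.337 -0.119  0.184 -0.741]
at [ 0.5417 -0.3131  0.245 ] psi -5.72 d [-0.0067 -0.0069  0.    ] turn 0.28 clk 1.45
-0.0060 0.0075 -0.0000 0.28
```

View pics/w1.png

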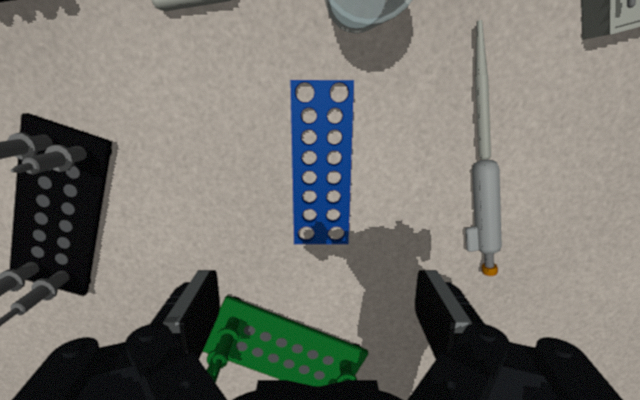

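The wrist view shows the blue plate at (322,162), the black base on the left at (60,205), the green look-alike at (285,345) and the pipette at (485,150). The arm was still moving in that one, so I'll take a still frame and measure.

```bash
python3 - <<'E'
from h import *
for i in range(3): f,K,W=cam('wrist')
cv2.imwrite('pics/w2.png',f);np.savez('w2.npz',f=f,K=K,W=W)
plan(.535,-.32,.245,-6,1);print(env.observe()['qvel'].round(3))
hsv=cv2.cvtColor(f,cv2.COLOR_BGR2HSV)
m=cv2.inRange(hsv,(105,120,40),(125,255,255));m=cv2.morphologyEx(m,cv2.MORPH_OPEN,np.ones((3,3)))
c=max(cv2.findContours(m,cv2.RETR_EXTERNAL,cv2.CHAIN_APPROX_NONE)[0],key=cv2.contourArea)
p=np.array([ray(K,W,u,v,.01)[:2] for u,v in c[:,0].astype(float)],np.float32)
(ct,sz,an)=cv2.minAreaRect(p);print(ct,sz,an)
B=cv2.resize(f[90:320,0:200],None,fx=2.6,fy=2.6,interpolation=cv2.INTER_CUBIC);cv2.imwrite('pics/w2b.png',B)
E
```

```text
at [ 0.5349 -0.32    0.2448] psi -5.92 d [0.0001 0.     0.0002] turn 0.08 clk 1.6
0.0001 -0.0000 -0.0002 0.08
[ 0.038 -0.009  0.038  0.016  0.009  0.003  0.002]
(0.5355788469314575, -0.3235800266265869) (0.06291639059782028, 0.17887942492961884) 83.7237548828125
```

View pics/w2b.png

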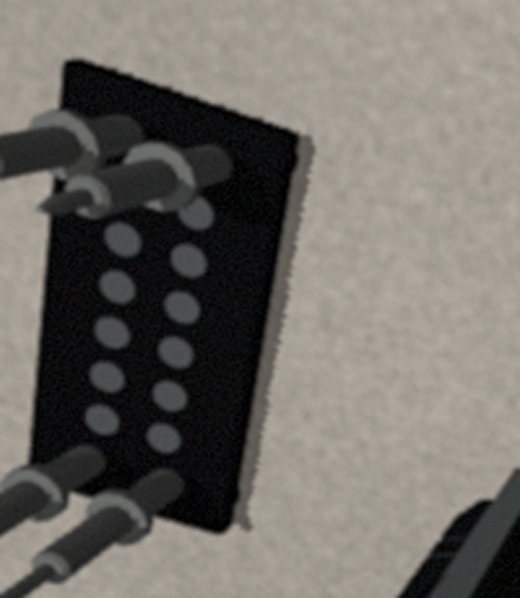

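View pics/w2.png

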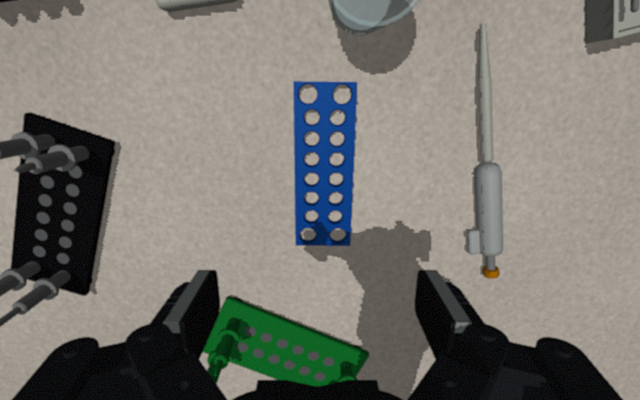

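```bash
python3 - <<'E'
from h import *
from rig import viewer,env
c=viewer.read_camera('wrist');H=np.array(c['hand_eye']);K=np.load('w2.npz')['K']
print(env.tcp_to_tips)
for u,v,y in [(217,271,-.0425),(417,271,.0425),(193,271,-.0425),(217,305,-.0425)]:
    d=H[:3,:3]@np.linalg.inv(K)@[u,v,1];o=H[:3,3];print((o+d*(y-o[1])/d[1]).round(4))
f=c['frame'];cv2.imwrite('pics/tip.png',cv2.resize(f[255:400,130:330],None,fx=4,fy=4,interpolation=cv2.INTER_CUBIC))
plan(.5356,-.3236,.12,-6.3,5)
E
```

```text
0.014
[ 0.0098 -0.0425 -0.0027]
[0.0059 0.0425 0.004 ]
[ 0.0236 -0.0425 -0.027 ]
[-0.0035 -0.0425 -0.0072]
at [ 0.5339 -0.3214  0.245 ] psi -6.06 d [ 0.0017 -0.0022 -0.125 ] turn 0.24 clk 1.65
0.0004 0.0004 0.0250 0.05; 0.0004 0.0004 0.0250 0.05; 0.0004 0.0004 0.0250 0.05; 0.0004 0.0004 0.0250 0.05; 0.0004 0.0004 0.0250 0.05
```

View pics/tip.png

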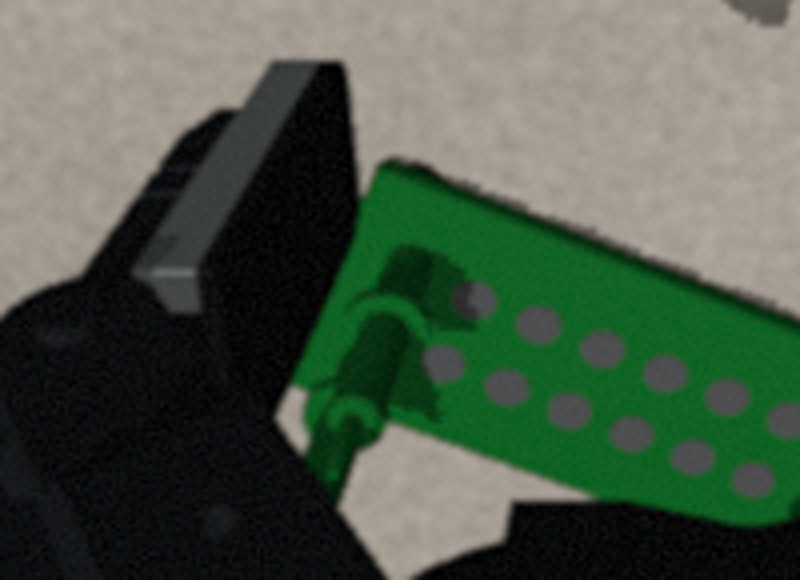

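{"api": "arm_command", "payload": {"steps": "0.0004 0.0006 0.035 0.1; 0.0004 0.0006 0.035 0.1; 0.0004 0.0006 0.035 0.1; 0 0.0006 0.035 0; 0 0.0006 0.035 0"}}

```text
clock: 2.07
ee_pos: [0.5339, -0.3261, 0.0691]
orientation: [0.998, -0.057, -0.0, 0.001]
ft_force: [0.2, -0.1, 0.2]
width: 1.003
```

{"api": "arm_command", "payload": {"steps": "0 0 0.02 0; 0 0 0.015 0; 0 0 0.01 0; 0 0 0 0; 0 0 0 0"}}

```text
clock: 2.48
ee_pos: [0.5356, -0.3249, 0.0259]
orientation: [0.998, -0.056, 0.0, 0.0]
ft_force: [0.6, 0.1, 0.0]
width: 1.001
```

```bash
python3 - <<'E'
from h import *
f,K,W=cam('wrist')
cv2.imwrite('pics/w3.png',f)
plan(.5356,-.3236,.009,-6.3,1)
E
```

```text
at [ 0.5362 -0.325   0.0266] psi -6.38 d [-0.0006  0.0014 -0.0176] turn -0.08 clk 2.53
-0.0008 -0.0013 0.0176 -0.08
```

View pics/w3.png

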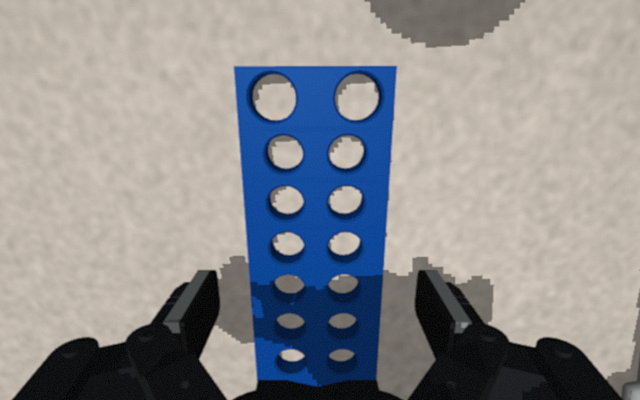

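The blue plate lies centred between the open jaws (edges at u≈250 and 383 at pad level), square to the tool. I'll go down the last 17 mm and close.

{"api": "arm_command", "payload": {"steps": "0 -0.001 0.006 0; 0 0 0.005 0; 0 0 0.004 0; 0 0 0.002 0; 0 0 0 0"}}

```text
clock: 2.95
ee_pos: [0.5353, -0.3229, 0.0078]
orientation: [0.998, -0.055, -0.0, -0.0]
ft_force: [-0.1, 0.3, -0.2]
width: 1.002
```

{"api": "arm_command", "payload": {"steps": "0 0 0 0; 0 0 0 0; 0 0 0 0; 0 0 0 0; 0 0 0 0", "grip": 0, "force": 30}}

```text
clock: 3.37
ee_pos: [0.5358, -0.3232, 0.0086]
orientation: [0.998, -0.055, 0.0, 0.0]
ft_force: [0.0, 0.1, 2.3]
width: 0.737
```

```bash
python3 - <<'E'
from h import *
f,K,W=cam('wrist')
cv2.imwrite('pics/w4.png',f)
s=env.observe();print(s['ee_pos'],s['ft_force'],s['width'],psi())
E
```

```text
[ 0.53579365 -0.32324948  0.00862738] [-0.71379995  0.20816677  2.81646387] 0.7414311511383422 -6.3621058697230035
```

View pics/w4.png

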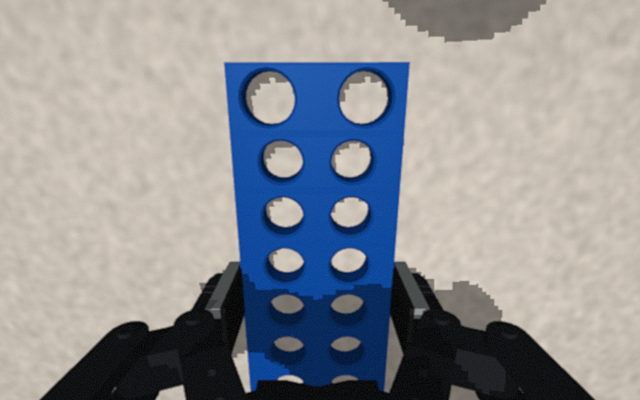

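{"api": "arm_command", "payload": {"steps": "0 0 -0.01 0; 0 0 -0.02 0; 0 0 -0.035 0; 0 0 -0.035 0; 0 0 -0.035 0", "force": 60}}

```text
clock: 3.83
ee_pos: [0.5349, -0.3227, 0.1447]
orientation: [0.998, -0.055, -0.001, -0.0]
ft_force: [0.7, 0.3, -1.1]
width: 0.725
```

{"api": "arm_command", "payload": {"steps": "0 0 -0.035 0; 0 0 -0.025 0; 0 0 -0.015 0; 0 0 0 0; 0 0 0 0"}}

```text
clock: 4.25
ee_pos: [0.5355, -0.323, 0.2188]
orientation: [0.998, -0.055, 0.0, 0.0]
ft_force: [-0.4, 0.4, -1.9]
width: 0.728
```

```bash
python3 - <<'E'
from h import *
f,K,W=cam('wrist')
cv2.imwrite('pics/w5.png',f);np.savez('w5.npz',f=f,K=K,W=W)
s=env.observe();print(s['ee_pos'],s['ft_force'],s['width'],psi())
d=np.load('w2.npz')
p=np.array([ray(d['K'],d['W'],u/2.6,90+v/2.6,.014)[:2] for u,v in [(68,60),(303,135),(225,532)]])
e=np.diff(p,axis=0);print(p,np.linalg.norm(e,axis=1),np.degrees(np.arctan2(e[:,1],e[:,0])),(p[0]+p[2])/2)
E
```

```text
[ 0.53482845 -0.32260404  0.21746232] [-0.45852087  0.65090076 -2.32857942] 0.7277965278197747 -6.348258425541669
[[ 0.62525877 -0.02814693]
 [ 0.5875414  -0.11132202]
 [ 0.41151826 -0.02263979]] [0.09132741 0.19710069] [-114.39284287  153.26057325] [ 0.51838851 -0.02539336]
```

View pics/w5.png

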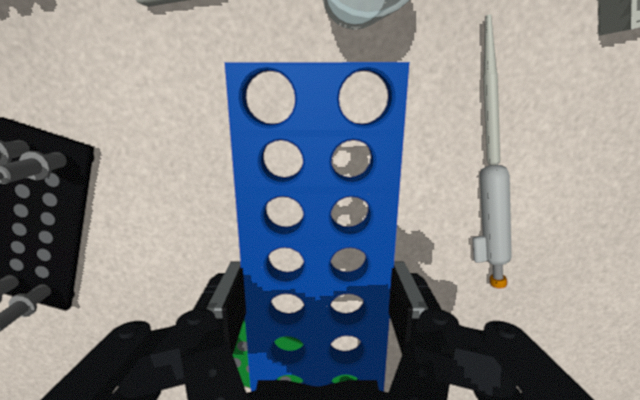

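```bash
python3 - <<'E'
from h import *
plan(.451,-.157,.24,-26.3,10)
E
```

```text
at [ 0.5348 -0.3226  0.2175] psi -6.35 d [-0.0838  0.1656  0.0225] turn 19.95 clk 4.3
-0.0102 -0.0155 -0.0023 2.00; -0.0107 -0.0152 -0.0023 2.00; -0.0112 -0.0148 -0.0023 2.00; -0.0117 -0.0144 -0.0023 2.00; -0.0122 -0.0140 -0.0023 2.00
-0.0127 -0.0135 -0.0023 2.00; -0.0132 -0.0131 -0.0023 2.00; -0.0136 -0.0126 -0.0023 2.00; -0.0140 -0.0121 -0.0023 2.00; -0.0145 -0.0116 -0.0023 2.00
```

{"api": "arm_command", "payload": {"steps": "-0.010 -0.0155 -0.002 2; -0.011 -0.015 -0.002 2; -0.011 -0.015 -0.002 2; -0.012 -0.0145 -0.002 2; -0.012 -0.014 -0.002 2"}}

```text
clock: 4.72
ee_pos: [0.4919, -0.2388, 0.2263]
orientation: [0.99, -0.143, -0.002, -0.001]
ft_force: [0.4, 1.1, -1.2]
width: 0.725
```

{"api": "arm_command", "payload": {"steps": "-0.013 -0.0135 -0.002 2; -0.013 -0.013 -0.002 2; -0.0135 -0.0125 -0.002 2; -0.014 -0.012 -0.002 2; -0.0145 -0.0115 -0.002 2"}}

```text
clock: 5.13
ee_pos: [0.45, -0.1567, 0.2367]
orientation: [0.973, -0.229, -0.002, 0.0]
ft_force: [0.4, 0.3, -1.5]
width: 0.73
```

```bash
python3 - <<'E'
from h import *
for i in range(7):f,K,W=cam('wrist')
cv2.imwrite('pics/w6.png',f);np.savez('w6.npz',f=f,K=K,W=W)
s=env.observe();print(s['ee_pos'],s['ft_force'],s['width'],psi(),s['clock'])
E
```

```text
[ 0.45179697 -0.1586946   0.2377118 ] [-0.03911773  0.58485472 -1.70489897] 0.7306301707860483 -26.410571817532652 5.4833
```

View pics/w6.png

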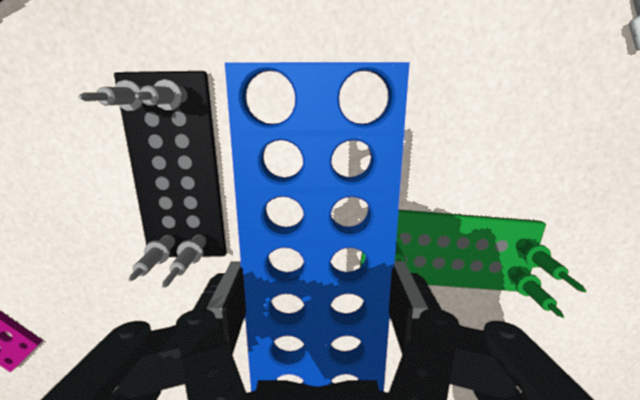

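```bash
python3 - <<'E'
from h import *
f=np.load('w6.npz')['f']
a=cv2.resize(f[60:120,70:230],None,fx=5,fy=5,interpolation=cv2.INTER_CUBIC)
b=cv2.resize(f[225:285,70:230],None,fx=5,fy=5,interpolation=cv2.INTER_CUBIC)
cv2.imwrite('pics/w6c.png',np.vstack([a,b])[:600])
E
```

```text
(no output)
```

View pics/w6c.png

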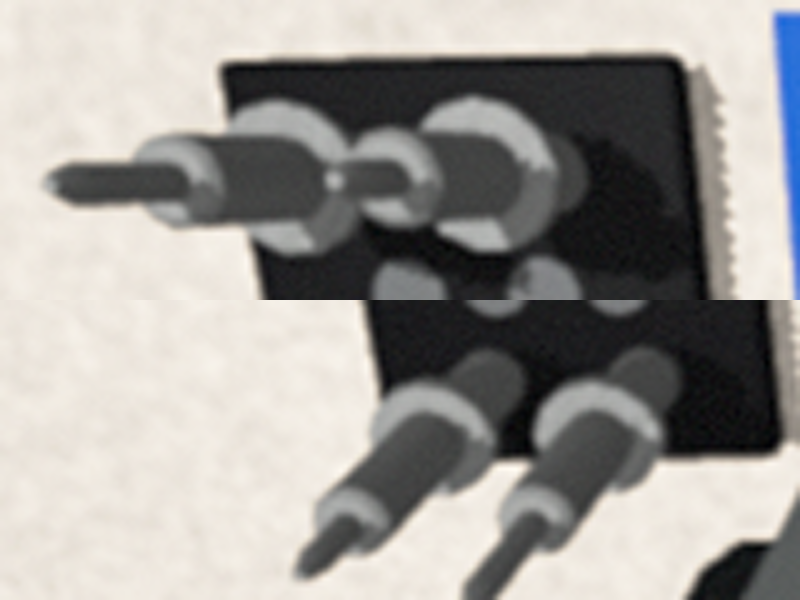

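```bash
cat > fit.py <<'E'
from h import *
from scipy.optimize import least_squares
def fit(K,W,obs,x0=(.517,-.022,-26)):
    def pr(x):
        c,s=np.cos(np.radians(x[2])),np.sin(np.radians(x[2]))
        return [proj(K,W,[x[0]+c*a-s*b,x[1]+s*a+c*b,z]) for a,b,z in [o[0] for o in obs]]
    uv=np.array([o[1] for o in obs])
    r=least_squares(lambda x:(np.array(pr(x))-uv).ravel(),x0,x_scale=[.01,.01,1],loss='soft_l1')
    print(r.x.round(4));print((np.array(pr(r.x))-uv).round(1).tolist());return r.x
E
python3 - <<'E'
from fit import *
d=np.load('w6.npz');f=d['f']
cv2.imwrite('pics/w6d.png',cv2.resize(f[235:295,120:220],None,fx=6,fy=6,interpolation=cv2.INTER_CUBIC))
obs=[((.078,.0175,.11),(79.6,96.6)),((.078,-.0175,.098),(137,96)),((-.078,.0175,.098),(130,280)),((-.078,-.0175,.110),(165,286)),((.1,.045,.014),(114.4,73)),((.1,-.045,.014),(206.6,72)),((-.1,-.045,.014),(225.6,255))]
fit(d['K'],d['W'],obs)
fit(d['K'],d['W'],obs[:4]);fit(d['K'],d['W'],obs[4:])
E
```

```text
[ 5.1700e-01 -2.2900e-02 -2.5589e+01]
[[0.8, 0.3], [0.8, -0.2], [0.3, 0.3], [-1.2, 1.1], [-2.5, -1.7], [-0.9, -2.2], [0.8, 2.6]]
[ 5.17300e-01 -2.30000e-02 -2.52364e+01]
[[0.0, 0.1], [-0.0, -0.7], [0.7, 0.1], [-0.8, 0.7]]
[ 5.15600e-01 -2.25000e-02 -2.60961e+01]
[[-1.1, -0.5], [0.5, -0.2], [0.4, 4.1]]
```

View pics/w6d.png

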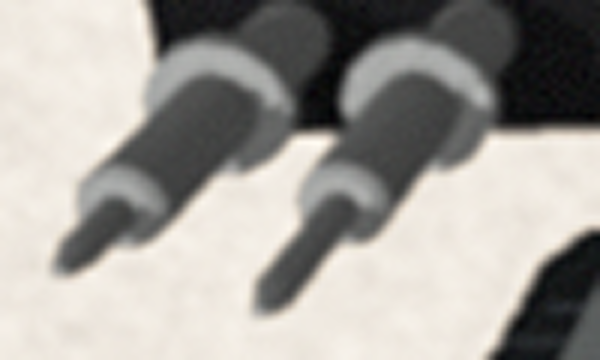

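```bash
python3 - <<'E'
from fit import *
from rig import viewer
d=np.load('w6.npz');f=d['f'];K=d['K']
cv2.imwrite('pics/w6e.png',cv2.resize(f[50:140,215:420],None,fx=3.9,fy=3.9,interpolation=cv2.INTER_CUBIC))
E
```

```text
(no output)
```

View pics/w6e.png

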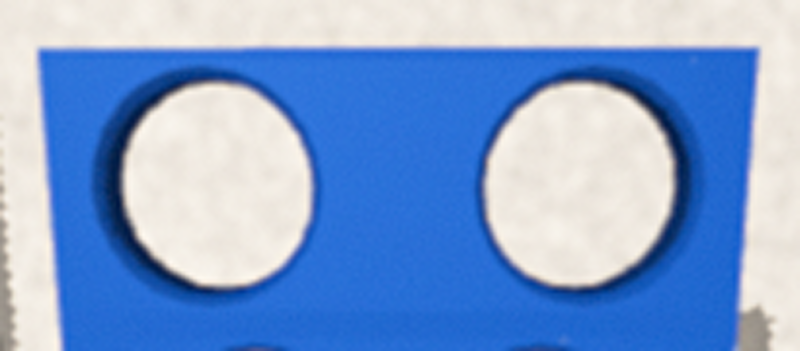

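```bash
cat > pfit.py <<'E'
from h import *
from scipy.optimize import least_squares
# fit held plate: returns tool-frame x,y,z(top surface; tool z down),yaw deg,pitch deg
def pfit(K,obs):
    H=np.array(viewer.read_camera('wrist')['hand_eye']);Hi=np.linalg.inv(H)
    uv=np.array([o[1] for o in obs])
    def pr(x):
        m=R.from_euler('zy',[x[3],x[4]],degrees=True).as_matrix()
        return np.array([proj(K,Hi,m@[o[0][0],o[0][1],0]+x[:3]) for o in obs])
    for free in (4,5):
        r=least_squares(lambda x:(pr(np.append(x,0)[:5] if free==4 else x)-uv).ravel(),[0,0,0,0,0][:free],x_scale=[.01,.01,.01,1,1][:free])
        x=np.append(r.x,0)[:5];print(x.round(4),np.abs(pr(x)-uv).max().round(2))
E
python3 - <<'E'
from pfit import *
K=np.load('w6.npz')['K']
pfit(K,[((.09,-.032),(224.7,62.3)),((.09,.032),(409.4,62.3)),((.078,-.0175),(267.6,97.4)),((.078,.0175),(367,97.4))])
from fit import fit
d=np.load('w6.npz')
obs=[((.078,.0175,.11),(79.6,96.6)),((.078,-.0175,.098),(137,96)),((-.078,.0175,.098),(130,280)),((-.078,-.0175,.110),(163.7,287)),((.1,.045,.014),(114.4,73)),((.1,-.045,.014),(206.6,72)),((-.1,-.045,.014),(225.6,255))]
x=fit(d['K'],d['W'],obs)
plan(.5173,-.023,.24,-25.3,6)
E
```

```text
[-0.0002 -0.0008 -0.0004  0.0579  0.    ] 0.82
[ 2.00000e-03 -8.00000e-04 -2.04000e-02  5.76000e-02 -1.31086e+01] 0.35
[ 5.17000e-01 -2.27000e-02 -2.57085e+01]
[[0.8, 0.4], [0.8, 0.0], [-0.1, 0.4], [-0.3, 0.2], [-2.5, -1.7], [-0.9, -2.0], [0.4, 2.8]]
at [ 0.4518 -0.1587  0.2378] psi -26.42 d [0.0655 0.1357 0.0022] turn -1.12 clk 5.53
-0.0003 -0.0251 -0.0004 -0.19; -0.0002 -0.0251 -0.0004 -0.19; -0.0001 -0.0251 -0.0004 -0.19; -0.0000 -0.0251 -0.0004 -0.19; 0.0000 -0.0251 -0.0004 -0.19
0.0001 -0.0251 -0.0004 -0.19
```

{"api": "arm_command", "payload": {"steps": "0 -0.020 0 -0.2; 0 -0.025 0.005 -0.2; 0 -0.025 0.01 -0.2; 0 -0.025 0.01 -0.2; 0 -0.025 0.01 -0.1"}}

```text
clock: 5.95
ee_pos: [0.5051, -0.0496, 0.2027]
orientation: [0.975, -0.221, 0.0, 0.0]
ft_force: [0.4, -0.5, -1.2]
width: 0.729
```

{"api": "arm_command", "payload": {"steps": "0 -0.020 0.01 0; 0 -0.01 0.01 0; 0 0 0.01 0; 0 0 0 0; 0 0 0 0"}}

```text
clock: 6.37
ee_pos: [0.5159, -0.025, 0.1727]
orientation: [0.975, -0.222, -0.001, 0.001]
ft_force: [-0.6, 0.3, -1.5]
width: 0.728
```

```bash
python3 - <<'E'
from h import *
for n in ('wrist','scene','side'):
    f,K,W=cam(n);np.savez(f'{n}7.npz',f=f,K=K,W=W)
    if n=='wrist':cv2.imwrite('pics/w7.png',f)
    if n=='scene':cv2.imwrite('pics/s7.png',cv2.resize(f[150:240,250:370],None,fx=6,fy=6,interpolation=cv2.INTER_CUBIC))
    if n=='side':cv2.imwrite('pics/d7.png',cv2.resize(f[150:240,280:400],None,fx=6,fy=6,interpolation=cv2.INTER_CUBIC))
plan(.5167,-.0236,.14,-25.5,1);print(env.observe()['ft_force'])
E
```

```text
at [ 0.517  -0.0246  0.1738] psi -25.61 d [-0.0003  0.001  -0.0338] turn -0.11 clk 6.52
-0.0007 -0.0007 0.0338 -0.11
[ 0.41652719 -0.10884247 -1.37541123]
```

View pics/w7.png

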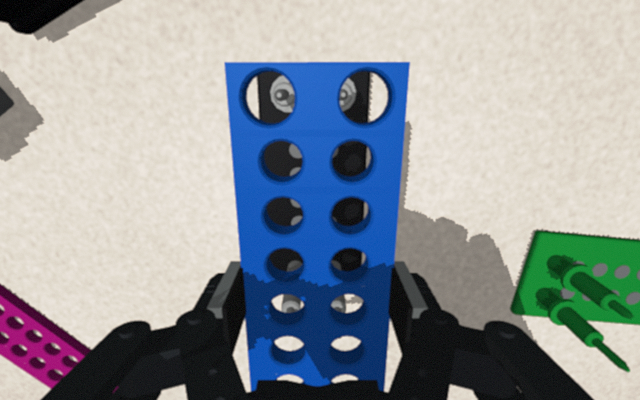

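View pics/s7.png

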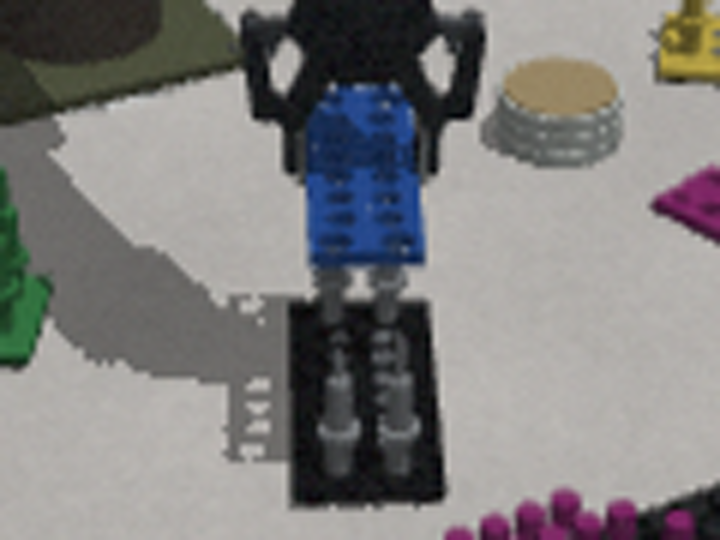

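View pics/d7.png

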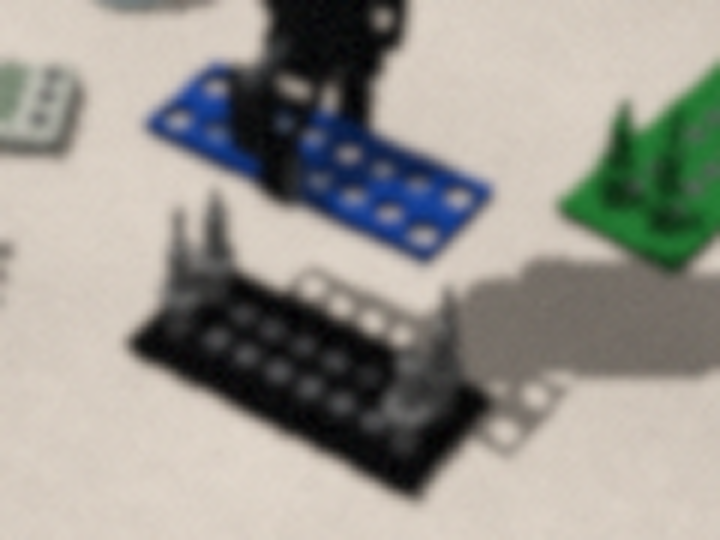

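```bash
python3 - <<'E'
from h import *
f=np.load('wrist7.npz')['f']
a=cv2.resize(f[62:132,225:410],None,fx=4.3,fy=4.3,interpolation=cv2.INTER_CUBIC)
b=cv2.resize(f[275:325,225:410],None,fx=4.3,fy=4.3,interpolation=cv2.INTER_CUBIC)
cv2.imwrite('pics/w7c.png',np.vstack([a,b]))
E
```

```text
(no output)
```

View pics/w7c.png

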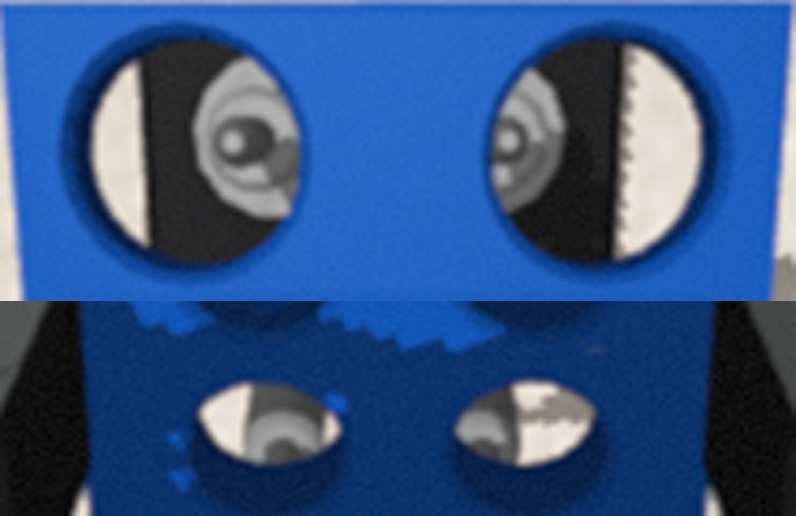

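```bash
python3 - <<'E'
from fit import *
d=np.load('wrist7.npz');K,W=d['K'],d['W']
obs=[((.078,.0175,.11),(279.9,94.6)),((.078,-.0175,.098),(342.9,94.6))]
x=fit(K,W,obs,(.517,-.023,-25.5))
# deck edge yaw check
p=[ray(K,W,225+u/4.3,62+v/4.3,.014)[:2] for u,v in [(141,60),(148,245),(620,45),(612,260)]]
for a,b in ((0,1),(2,3)):
    e=p[a]-p[b];print(np.degrees(np.arctan2(e[1],e[0])))
c=[(p[0]+p[1])/2,(p[2]+p[3])/2]
n=np.array([-np.sin(np.radians(-25.5)),np.cos(np.radians(-25.5))])
print('lateral centre', (c[0]@n+c[1]@n)/2, 'width',(c[0]-c[1])@n,'fit lat',x[:2]@n,'tcp lat',np.array(env.observe()['ee_pos'])[:2]@n)
E
```

```text
[ 5.17500e-01 -2.18000e-02 -2.59543e+01]
[[-0.6, 0.0], [0.6, 0.0]]
-26.507005609141128
-25.185301356120497
lateral centre 0.20256638590807532 width 0.08772460616075056 fit lat 0.2031476137827453 tcp lat 0.2003977264118325
```

{"api": "arm_command", "payload": {"steps": "-0.0005 -0.0016 0.01 0; 0 0 0.012 0; 0 0 0.012 0; 0 0 0.01 0; 0 0 0.004 0"}}

```text
clock: 6.93
ee_pos: [0.5166, -0.0214, 0.1239]
orientation: [0.975, -0.221, -0.001, 0.0]
ft_force: [0.3, -0.6, -1.5]
width: 0.726
```

{"api": "arm_command", "payload": {"steps": "0 0 0 0; 0 0 0 0; 0 0 0 0"}}

```text
clock: 7.18
ee_pos: [0.5177, -0.0212, 0.1257]
orientation: [0.975, -0.22, 0.001, -0.0]
ft_force: [0.0, -0.3, -1.2]
width: 0.726
```

```bash
cat > look.py <<'E'
import sys
from h import *
k=sys.argv[1]
f,K,W=cam('wrist');np.savez(f'w{k}.npz',f=f,K=K,W=W)
a=cv2.resize(f[62:132,225:410],None,fx=4.3,fy=4.3,interpolation=cv2.INTER_CUBIC)
b=cv2.resize(f[255:325,225:410],None,fx=4.3,fy=4.3,interpolation=cv2.INTER_CUBIC)
cv2.imwrite(f'pics/w{k}c.png',np.vstack([a,b])[:600])
s=env.observe();print(s['ee_pos'].round(4),s['ft_force'].round(1),s['ft_torque'].round(2),round(s['width'],3),psi().round(2),round(s['clock'],2))
E
python3 look.py 8
```

```text
[ 0.5178 -0.0212  0.1258] [-0.  -0.3 -0.9] [-0.01  0.05 -0.04] 0.728 -25.46 7.23
```

View pics/w8c.png

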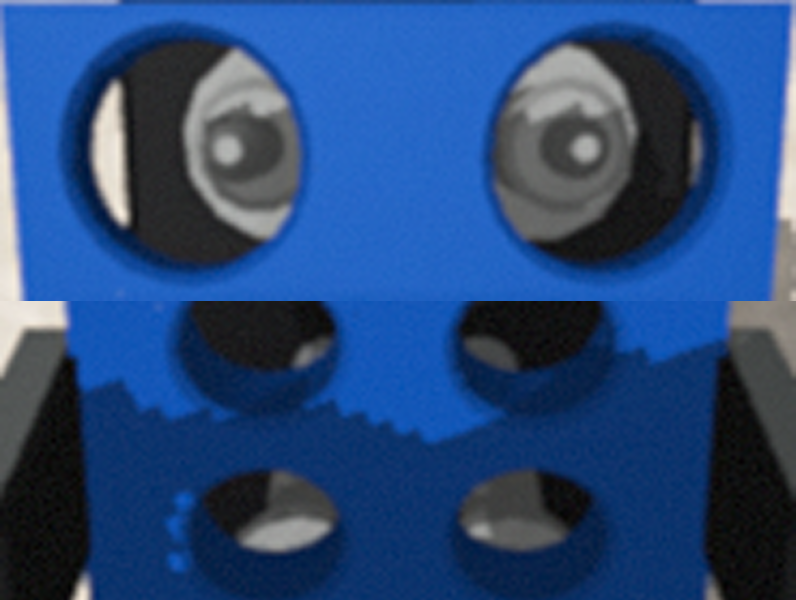

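```bash
python3 - <<'E'
from fit import *
d=np.load('w8.npz');K,W=d['K'],d['W']
P=lambda u,v:(225+u/4.3,62+v/4.3)
obs=[((.078,.0175,.11),P(226,150)),((.078,-.0175,.098),P(584,149))]
x=fit(K,W,obs,(.517,-.023,-25.5))
s=env.observe();a=np.radians(psi())
e=np.array([x[0],x[1]])-s['ee_pos'][:2]
print('base in tool x,y (mm)',1e3*(e[0]*np.cos(a)+e[1]*np.sin(a)),1e3*(e[0]*np.sin(a)-e[1]*np.cos(a)), 'psi-yaw',psi()-x[2])
# lower rim of plate hole in tool
H=np.array(viewer.read_camera('wrist')['hand_eye']);Hi=np.linalg.inv(H)
for zz in (-.0004,.0096):
  for yy in(-.0175,.0175):
    print(zz,yy,(np.array(proj(K,Hi,[.0778,yy-.0008,zz]))-[225,62])*4.3)
E
```

```text
[ 5.17400e-01 -2.16000e-02 -2.57223e+01]
[[-0.1, 0.0], [0.1, 0.0]]
base in tool x,y (mm) -0.2060127617058618 0.5011185389161166 psi-yaw 0.260447015091561
-0.0004 -0.0175 [184.90046182 155.07032486]
-0.0004 0.0175 [606.34326896 154.48534363]
0.0096 -0.0175 [199.95972318 152.5626154 ]
0.0096 0.0175 [591.08269429 152.01981335]
```

{"api": "arm_command", "payload": {"steps": "-0.0003 0.0012 0.003 0.2; 0 0 0.006 0; 0 0 0.007 0; 0 0 0.006 0; 0 0 0.003 0"}}

```text
clock: 7.7
ee_pos: [0.516, -0.022, 0.0991]
orientation: [0.975, -0.222, -0.001, 0.0]
ft_force: [-0.8, 0.6, -1.4]
width: 0.729
```

{"api": "arm_command", "payload": {"steps": "0 0 0 0; 0 0 0 0; 0 0 0 0"}}

```text
clock: 7.95
ee_pos: [0.5167, -0.0221, 0.1003]
orientation: [0.975, -0.222, 0.0, 0.0]
ft_force: [-0.5, 1.2, -2.2]
width: 0.726
```

```bash
python3 look.py 9
```

```text
[ 0.5168 -0.0221  0.1004] [ 0.1 -0.5 -1.6] [ 0.01  0.04 -0.03] 0.729 -25.66 8.0
```

View pics/w9c.png

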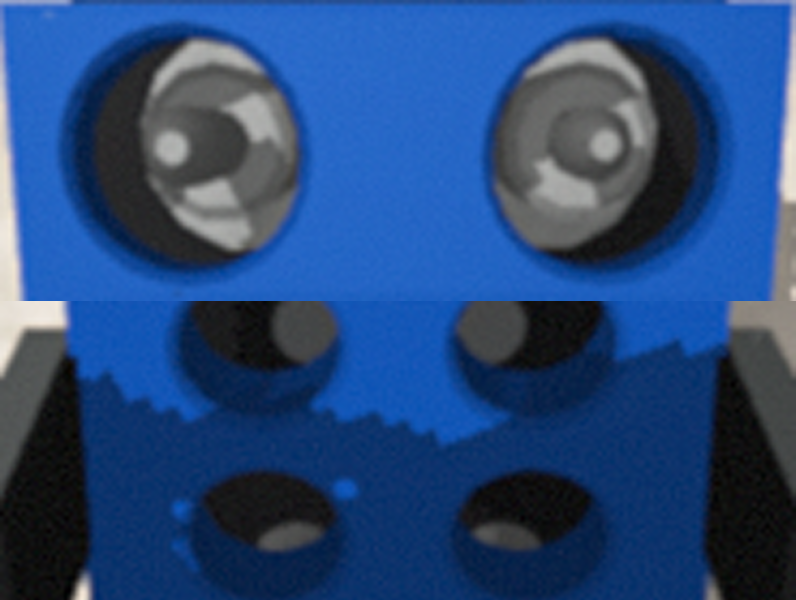

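```bash
cat > rel.py <<'E'
from fit import *
def rel(k,l,r,zl=.110,zr=.098,plate=(.0002,-.0008)):
    d=np.load(f'w{k}.npz');K,W=d['K'],d['W'];P=lambda q:(225+q[0]/4.3,62+q[1]/4.3)
    x=fit(K,W,[((.078,.0175,zl),P(l)),((.078,-.0175,zr),P(r))],(.517,-.022,-25.6))
    H=np.array(viewer.read_camera('wrist')['hand_eye']);T=np.linalg.inv(W)@np.linalg.inv(H)
    a=np.degrees(np.arctan2(T[1,0],T[0,0]));q=np.linalg.inv(T)@[x[0],x[1],T[2,3],1]
    print('move tool mm',1e3*(q[0]-plate[0]),1e3*(q[1]-plate[1]),'turn',a-x[2])
E
python3 -c "
from rel import *
rel(9,(172,148),(605,147))"
```

```text
[ 5.17400e-01 -2.15000e-02 -2.59379e+01]
[[-0.1, 0.0], [0.1, 0.0]]
move tool mm 0.22923116771559354 -0.10764210785623796 turn 0.2758097550468186
```

{"api": "arm_command", "payload": {"steps": "0.0002 0 0.003 0.1; 0 0 0.005 0; 0 0 0.005 0; 0 0 0.004 0; 0 0 0.002 0"}}

```text
clock: 8.47
ee_pos: [0.5163, -0.0222, 0.0805]
orientation: [0.975, -0.223, -0.001, 0.0]
ft_force: [0.0, -0.4, -1.3]
width: 0.729
```

{"api": "arm_command", "payload": {"steps": "0 0 0.002 0; 0 0 0.004 0; 0 0 0.003 0; 0 0 0 0; 0 0 0 0"}}

```text
clock: 8.88
ee_pos: [0.5166, -0.0222, 0.0721]
orientation: [0.975, -0.223, -0.0, 0.0]
ft_force: [0.0, -0.1, -2.3]
width: 0.729
```

```bash
python3 look.py 10
```

```text
[ 0.5168 -0.0222  0.0723] [ 0.1  0.9 -1.3] [-0.    0.   -0.02] 0.728 -25.75 8.93
```

View pics/w10c.png

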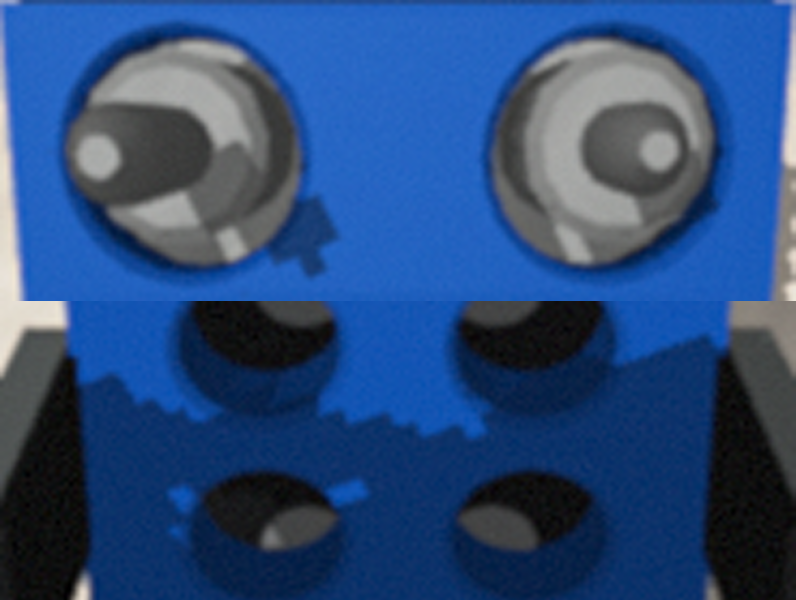

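{"api": "arm_command", "payload": {"steps": "0 0 0.003 0; 0 0 0.004 0; 0 0 0.004 0; 0 0 0.002 0; 0 0 0 0"}}

```text
clock: 9.35
ee_pos: [0.5163, -0.0222, 0.0586]
orientation: [0.975, -0.223, -0.001, 0.0]
ft_force: [-0.5, -0.1, -1.0]
width: 0.728
```

{"api": "arm_command", "payload": {"steps": "0 0 0.001 0; 0 0 0.001 0; 0 0 0 0; 0 0 0 0"}}

```text
clock: 9.68
ee_pos: [0.5168, -0.0222, 0.0573]
orientation: [0.975, -0.223, 0.0, 0.0]
ft_force: [-0.2, -0.4, -1.0]
width: 0.727
```

{"api": "arm_command", "payload": {"steps": "0 0 0.001 0; 0 0 0 0; 0 0 0.001 0; 0 0 0 0"}}

```text
clock: 10.02
ee_pos: [0.5167, -0.0222, 0.0552]
orientation: [0.975, -0.223, -0.0, 0.0]
ft_force: [-0.2, 0.3, -1.8]
width: 0.725
```

{"api": "arm_command", "payload": {"steps": "0 0 0.001 0; 0 0 0 0; 0 0 0 0"}}

```text
clock: 10.27
ee_pos: [0.5167, -0.0222, 0.0542]
orientation: [0.975, -0.223, -0.0, 0.0]
ft_force: [0.1, 0.3, -1.8]
width: 0.728
```

{"api": "arm_command", "payload": {"steps": "0 0 0.0006 0; 0 0 0 0; 0 0 0 0"}}

```text
clock: 10.52
ee_pos: [0.5168, -0.0222, 0.0539]
orientation: [0.975, -0.223, 0.0, -0.0]
ft_force: [-0.9, -0.4, 2.6]
width: 0.729
```

{"api": "arm_command", "payload": {"steps": "0 0 0.0006 0; 0 0 0 0; 0 0 0 0"}}

```text
clock: 10.77
ee_pos: [0.5168, -0.0222, 0.0539]
orientation: [0.975, -0.223, 0.0, -0.0]
ft_force: [-1.3, 0.7, 8.2]
width: 0.725
```

Contact at 8 N, at the expected collar height. Opening now.

{"api": "arm_command", "payload": {"steps": "0 0 0 0; 0 0 0 0; 0 0 0 0; 0 0 0 0; 0 0 0 0", "grip": 1}}

```text
clock: 11.18
ee_pos: [0.5167, -0.0222, 0.0529]
orientation: [0.975, -0.223, -0.0, 0.0]
ft_force: [-1.1, -0.4, -0.6]
width: 1.003
```

{"api": "arm_command", "payload": {"steps": "0 0 -0.005 0; 0 0 -0.015 0; 0 0 -0.03 0; 0 0 -0.035 0; 0 0 -0.035 0"}}

```text
clock: 11.6
ee_pos: [0.516, -0.0222, 0.1743]
orientation: [0.975, -0.223, -0.001, 0.0]
ft_force: [0.7, -0.3, -0.1]
width: 1.0
```

{"api": "arm_command", "payload": {"steps": "0 0 -0.035 0; 0 0 -0.025 0; 0 0 -0.01 0; 0 0 0 0; 0 0 0 0"}}

```text
clock: 12.02
ee_pos: [0.5167, -0.0221, 0.2434]
orientation: [0.975, -0.223, 0.0, -0.0]
ft_force: [-0.5, -0.4, -1.0]
width: 1.001
```

```bash
python3 - <<'E'
from h import *
f,K,W=cam('wrist');np.savez('w11.npz',f=f,K=K,W=W);cv2.imwrite('pics/w11.png',f)
g,K,W=cam('side');cv2.imwrite('pics/d11.png',cv2.resize(g[150:240,280:400],None,fx=6,fy=6,interpolation=cv2.INTER_CUBIC))
plan(.484,.318,.245,17,20)
E
```

```text
at [ 0.5158 -0.0221  0.242 ] psi -25.75 d [-0.0318  0.3401  0.003 ] turn -42.75 clk 12.12
-0.0088 -0.0146 -0.0001 -2.14; -0.0083 -0.0149 -0.0001 -2.14; -0.0077 -0.0152 -0.0001 -2.14; -0.0071 -0.0155 -0.0001 -2.14; -0.0065 -0.0158 -0.0001 -2.14
-0.0060 -0.0160 -0.0001 -2.14; -0.0054 -0.0162 -0.0001 -2.14; -0.0047 -0.0164 -0.0001 -2.14; -0.0041 -0.0166 -0.0001 -2.14; -0.0035 -0.0167 -0.0001 -2.14
-0.0029 -0.0168 -0.0001 -2.14; -0.0023 -0.0169 -0.0001 -2.14; -0.0016 -0.0170 -0.0001 -2.14; -0.0010 -0.0171 -0.0001 -2.14; -0.0003 -0.0171 -0.0001 -2.14
0.0003 -0.0171 -0.0001 -2.14; 0.0009 -0.0171 -0.0001 -2.14; 0.0016 -0.0170 -0.0001 -2.14; 0.0022 -0.0169 -0.0001 -2.14; 0.0028 -0.0168 -0.0001 -2.14
```

View pics/w11.png

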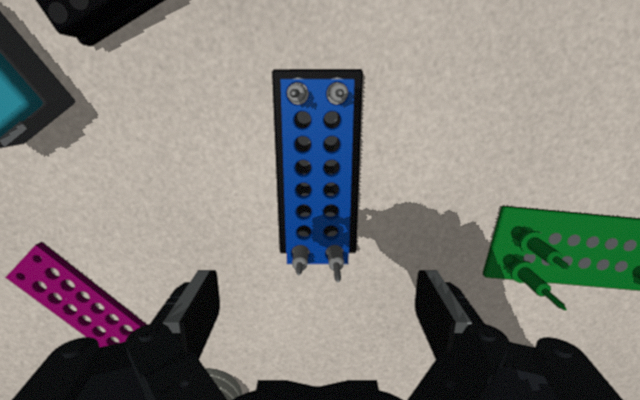

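View pics/d11.png

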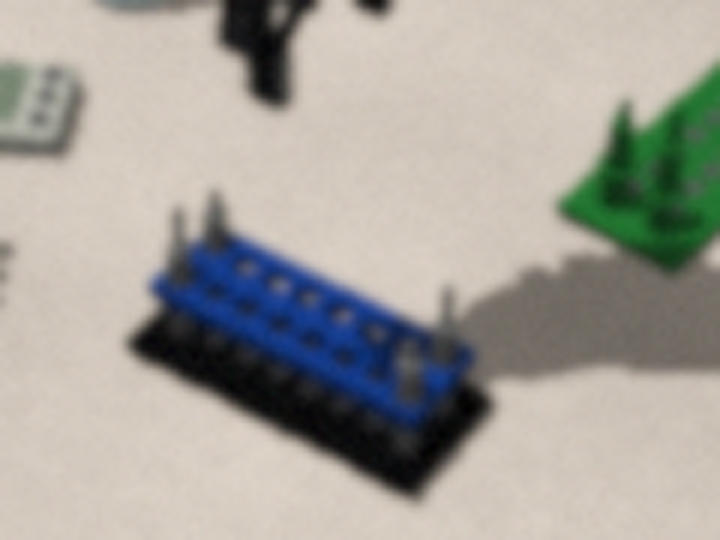

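The blue plate lies flat on the collars with all four posts through it. It's at (317,165) in the wrist view. Now the magenta plate.

{"api": "arm_command", "payload": {"steps": "-0.009 -0.0145 0 -2.14; -0.008 -0.015 0 -2.14; -0.008 -0.015 0 -2.14; -0.007 -0.0155 0 -2.14; -0.0065 -0.016 0 -2.14"}}

```text
clock: 12.53
ee_pos: [0.5076, 0.0633, 0.2415]
orientation: [0.991, -0.13, -0.002, 0.001]
ft_force: [0.3, 0.3, 0.6]
width: 1.0
```

{"api": "arm_command", "payload": {"steps": "-0.006 -0.016 0 -2.14; -0.0054 -0.016 0 -2.14; -0.005 -0.0164 0 -2.14; -0.004 -0.0166 0 -2.14; -0.0035 -0.0167 0 -2.14"}}

```text
clock: 12.95
ee_pos: [0.4994, 0.1482, 0.2415]
orientation: [0.999, -0.037, -0.002, 0.001]
ft_force: [0.1, 0.1, -0.8]
width: 1.002
```

{"api": "arm_command", "payload": {"steps": "-0.003 -0.017 0 -2.14; -0.002 -0.017 0 -2.14; -0.0016 -0.017 0 -2.14; -0.001 -0.017 0 -2.14; 0 -0.017 0 -2.14"}}

```text
clock: 13.37
ee_pos: [0.4924, 0.2338, 0.2422]
orientation: [0.998, 0.057, -0.001, 0.0]
ft_force: [0.5, -0.4, -0.0]
width: 1.002
```

{"api": "arm_command", "payload": {"steps": "0 -0.017 0 -2.14; 0.001 -0.017 0 -2.14; 0.0016 -0.017 0 -2.14; 0.002 -0.017 0 -2.14; 0.003 -0.017 0 -2.14"}}

```text
clock: 13.78
ee_pos: [0.4845, 0.3196, 0.2431]
orientation: [0.989, 0.15, 0.0, 0.0]
ft_force: [0.4, -0.8, -0.1]
width: 0.998
```

```bash
python3 - <<'E'
from h import *
for i in range(6): f,K,W=cam('wrist')
cv2.imwrite('pics/w12.png',f);np.savez('w12.npz',f=f,K=K,W=W)
hsv=cv2.cvtColor(f,cv2.COLOR_BGR2HSV)
m=cv2.inRange(hsv,(140,100,40),(170,255,255));m=cv2.morphologyEx(m,cv2.MORPH_OPEN,np.ones((3,3)))
c=max(cv2.findContours(m,cv2.RETR_EXTERNAL,cv2.CHAIN_APPROX_NONE)[0],key=cv2.contourArea)
p=np.array([ray(K,W,u,v,.01)[:2] for u,v in c[:,0].astype(float)],np.float32)
(ct,sz,an)=cv2.minAreaRect(p);print(ct,sz,an)
plan(ct[0],ct[1],.026,17,6)
E
```

```text
(0.48352283239364624, 0.31700804829597473) (0.17855192720890045, 0.06312325596809387) 16.545181274414062
at [0.4851 0.3165 0.243 ] psi 16.95 d [-0.0016  0.0005 -0.217 ] turn -0.05 clk 14.08
-0.0002 -0.0002 0.0362 -0.01; -0.0002 -0.0002 0.0362 -0.01; -0.0002 -0.0002 0.0362 -0.01; -0.0002 -0.0002 0.0362 -0.01; -0.0002 -0.0002 0.0362 -0.01
-0.0002 -0.0002 0.0362 -0.01
```

View pics/w12.png

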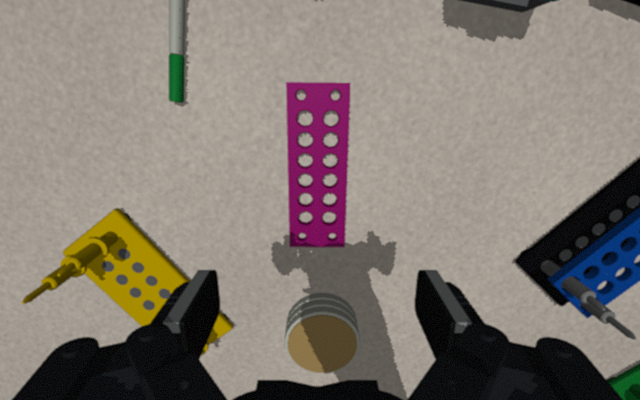

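{"api": "arm_command", "payload": {"steps": "-0.001 -0.0008 0.03 0.4; 0 0 0.036 0; 0 0 0.036 0; 0 0 0.036 0; 0 0 0.036 0"}}

```text
clock: 14.5
ee_pos: [0.4843, 0.3169, 0.068]
orientation: [0.99, 0.144, 0.001, 0.0]
ft_force: [0.5, 0.3, -0.5]
width: 0.998
```

{"api": "arm_command", "payload": {"steps": "0 0 0.026 0; 0 0 0.01 0; 0 0 0.005 0; 0 0 0 0; 0 0 0 0"}}

```text
clock: 14.92
ee_pos: [0.4847, 0.3186, 0.0295]
orientation: [0.99, 0.144, 0.001, -0.0]
ft_force: [-0.0, 0.3, -0.2]
width: 0.998
```

```bash
python3 - <<'E'
from h import *
f,K,W=cam('wrist');cv2.imwrite('pics/w13.png',f)
plan(.4835,.317,.0095,16.5,1);print(env.observe()['ft_force'])
E
```

```text
at [0.4848 0.3188 0.0298] psi 16.61 d [-0.0013 -0.0018 -0.0203] turn 0.11 clk 14.97
-0.0018 0.0013 0.0203 0.11
[-0.2835454   0.44622778 -0.02521113]
```

View pics/w13.png

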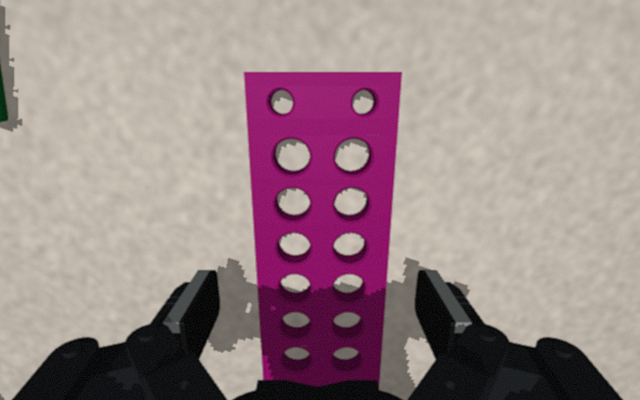

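{"api": "arm_command", "payload": {"steps": "-0.0015 0.0013 0.006 0; 0 0 0.007 0; 0 0 0.005 0; 0 0 0.0022 0; 0 0 0 0"}}

```text
clock: 15.38
ee_pos: [0.4821, 0.3164, 0.0071]
orientation: [0.989, 0.145, -0.001, 0.0]
ft_force: [0.2, 0.1, -0.4]
width: 1.0
```

{"api": "arm_command", "payload": {"steps": "0 0 0 0; 0 0 0 0; 0 0 0 0; 0 0 0 0; 0 0 0 0", "grip": 0, "force": 60}}

```text
clock: 15.8
ee_pos: [0.483, 0.3167, 0.0087]
orientation: [0.989, 0.145, 0.001, -0.0]
ft_force: [-1.0, -0.1, 5.2]
width: 0.73
```

```bash
python3 - <<'E'
from h import *
s=env.observe();print(s['ee_pos'],s['ft_force'],s['width'],psi())
E
```

```text
[0.48298032 0.31673868 0.00868805] [-0.96263687 -0.05673606  5.1524146 ] 0.729501492785584 16.63515170375042
```

{"api": "arm_command", "payload": {"steps": "0 0 -0.008 0; 0 0 -0.02 0; 0 0 -0.035 0; 0 0 -0.035 0; 0 0 -0.035 0"}}

```text
clock: 16.22
ee_pos: [0.4819, 0.3163, 0.1423]
orientation: [0.989, 0.145, -0.001, 0.0]
ft_force: [0.2, 0.5, -1.7]
width: 0.73
```

{"api": "arm_command", "payload": {"steps": "0 0 -0.035 0; 0 0 -0.025 0; 0 0 -0.015 0; 0 0 0 0; 0 0 0 0"}}

```text
clock: 16.63
ee_pos: [0.4825, 0.3167, 0.2164]
orientation: [0.989, 0.145, 0.001, -0.0]
ft_force: [0.5, -0.2, -2.1]
width: 0.726
```

```bash
python3 - <<'E'
from h import *
for i in range(2):f,K,W=cam('wrist')
cv2.imwrite('pics/w14.png',f);np.savez('w14.npz',f=f,K=K,W=W)
cv2.imwrite('pics/w14c.png',cv2.resize(f[50:140,215:420],None,fx=3.9,fy=3.9,interpolation=cv2.INTER_CUBIC))
plan(.5168,-.0222,.20,-25.75,20);print(env.observe()['ft_force'])
E
```

```text
at [0.4815 0.316  0.2145] psi 16.65 d [ 0.0353 -0.3382 -0.0145] turn 42.4 clk 16.73
-0.0032 0.0167 0.0007 2.12; -0.0025 0.0168 0.0007 2.12; -0.0019 0.0169 0.0007 2.12; -0.0013 0.0170 0.0007 2.12; -0.0007 0.0170 0.0007 2.12
-0.0000 0.0170 0.0007 2.12; 0.0006 0.0170 0.0007 2.12; 0.0012 0.0170 0.0007 2.12; 0.0019 0.0169 0.0007 2.12; 0.0025 0.0168 0.0007 2.12
0.0031 0.0167 0.0007 2.12; 0.0037 0.0166 0.0007 2.12; 0.0043 0.0164 0.0007 2.12; 0.0049 0.0163 0.0007 2.12; 0.0055 0.0161 0.0007 2.12
0.0061 0.0159 0.0007 2.12; 0.0067 0.0156 0.0007 2.12; 0.0073 0.0154 0.0007 2.12; 0.0078 0.0151 0.0007 2.12; 0.0084 0.0148 0.0007 2.12
[-0.1094658   0.25685947 -1.59845443]
```

View pics/w14c.png

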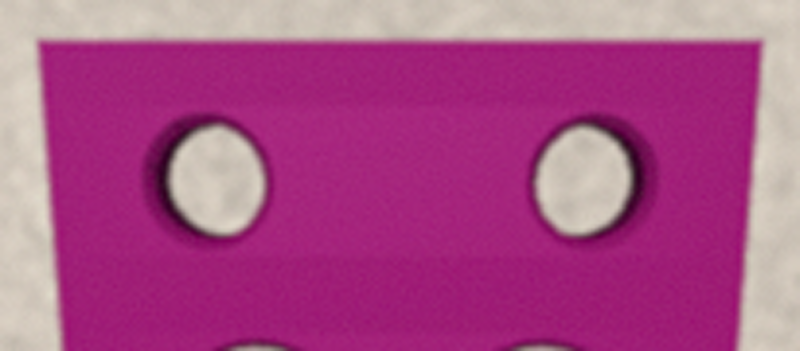

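```bash
python3 - <<'E'
from pfit import *
K=np.load('w14.npz')['K']
P=lambda u,v:(215+u/3.9,50+v/3.9)
pfit(K,[((.09,-.032),P(38,41)),((.09,.032),P(762,41)),((.078,-.0175),P(205.5,177.5)),((.078,.0175),P(593.5,177.5))])
E
```

```text
[ 0.0012 -0.0011 -0.0007  0.0812  0.    ] 0.76
[ 3.50000e-03 -1.10000e-03 -2.12000e-02  8.68000e-02 -1.34683e+01] 0.46
```

{"api": "arm_command", "payload": {"steps": "-0.003 0.0167 0 2.12; -0.0025 0.0168 0 2.12; -0.002 0.0169 0 2.12; -0.001 0.017 0 2.12; -0.0007 0.017 0 2.12"}}

```text
clock: 17.2
ee_pos: [0.4919, 0.2293, 0.2156]
orientation: [0.999, 0.05, -0.0, 0.001]
ft_force: [0.4, -0.1, -2.0]
width: 0.729
```

{"api": "arm_command", "payload": {"steps": "0 0.017 0 2.12; 0.0006 0.017 0 2.12; 0.001 0.017 0 2.12; 0.002 0.017 0 2.12; 0.0025 0.0168 0 2.12"}}

```text
clock: 17.62
ee_pos: [0.5006, 0.1455, 0.216]
orientation: [0.999, -0.042, 0.0, 0.0]
ft_force: [0.9, -0.3, -1.5]
width: 0.726
```

{"api": "arm_command", "payload": {"steps": "0.003 0.0167 0 2.12; 0.004 0.0166 0 2.12; 0.0043 0.0164 0 2.12; 0.005 0.0163 0 2.12; 0.0055 0.016 0 2.12"}}

```text
clock: 18.03
ee_pos: [0.5094, 0.0611, 0.216]
orientation: [0.991, -0.134, 0.0, 0.0]
ft_force: [0.9, 0.4, -1.2]
width: 0.731
```

{"api": "arm_command", "payload": {"steps": "0.006 0.016 0 2.12; 0.0067 0.0156 0.005 2.12; 0.007 0.0154 0.01 2.12; 0.008 0.015 0.01 2.12; 0.0084 0.0148 0.01 2.12"}}

```text
clock: 18.45
ee_pos: [0.518, -0.0234, 0.1808]
orientation: [0.974, -0.225, 0.0, -0.0]
ft_force: [0.8, 0.3, -1.7]
width: 0.73
```

{"api": "arm_command", "payload": {"steps": "0 0 0.005 0; 0 0 0 0; 0 0 0 0; 0 0 0 0"}}

```text
clock: 18.78
ee_pos: [0.5183, -0.0206, 0.1763]
orientation: [0.975, -0.222, 0.0, -0.0]
ft_force: [-0.7, -0.3, -1.8]
width: 0.731
```

```bash
python3 - <<'E'
from h import *
f,K,W=cam('wrist');cv2.imwrite('pics/w15.png',f)
E
python3 look.py 15; python3 -c "
from h import *
plan(.5168,-.0222,.145,-25.75,1)"
```

```text
[ 0.5184 -0.0205  0.1764] [ 0.3  0.8 -1.3] [ 0.02 -0.03 -0.01] 0.727 -25.66 18.88
at [ 0.5184 -0.0205  0.1764] psi -25.66 d [-0.0016 -0.0017 -0.0314] turn 0.09 clk 18.88
-0.0007 0.0022 0.0314 0.09
```

View pics/w15c.png

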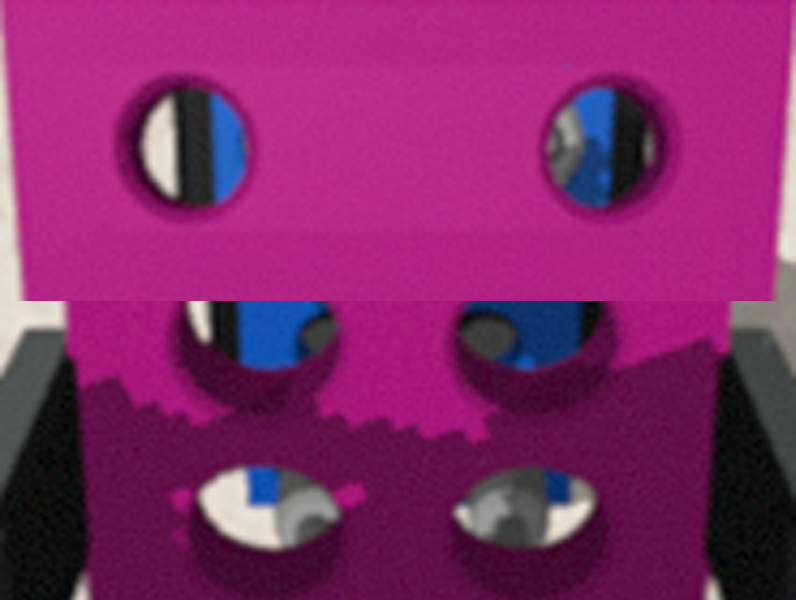

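View pics/w15.png

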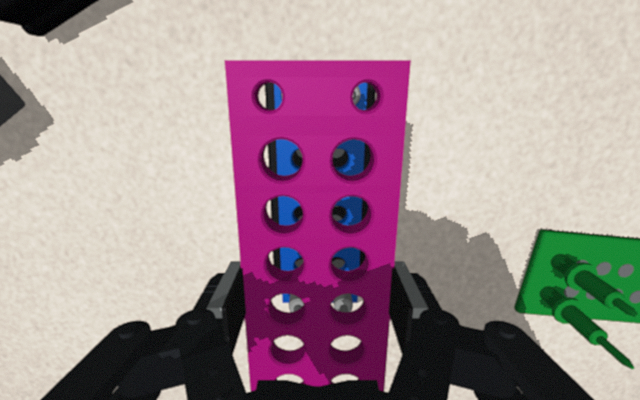

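{"api": "arm_command", "payload": {"steps": "-0.0017 0.0025 0.01 0.1; 0 0 0.012 0; 0 0 0.012 0; 0 0 0.008 0; 0 0 0.004 0"}}

```text
clock: 19.3
ee_pos: [0.5151, -0.0225, 0.1292]
orientation: [0.975, -0.223, -0.0, -0.0]
ft_force: [-0.0, 0.6, -2.2]
width: 0.73
```

{"api": "arm_command", "payload": {"steps": "0 0 0 0; 0 0 0 0; 0 0 0 0; 0 0 0 0"}}

```text
clock: 19.63
ee_pos: [0.5158, -0.0231, 0.1304]
orientation: [0.975, -0.224, 0.001, -0.0]
ft_force: [0.0, -0.1, -2.3]
width: 0.73
```

```bash
python3 look.py 16
```

```text
[ 0.5158 -0.0231  0.1304] [ 0.5 -0.3 -1.6] [-0.03 -0.01  0.02] 0.727 -25.86 19.68
```

View pics/w16c.png

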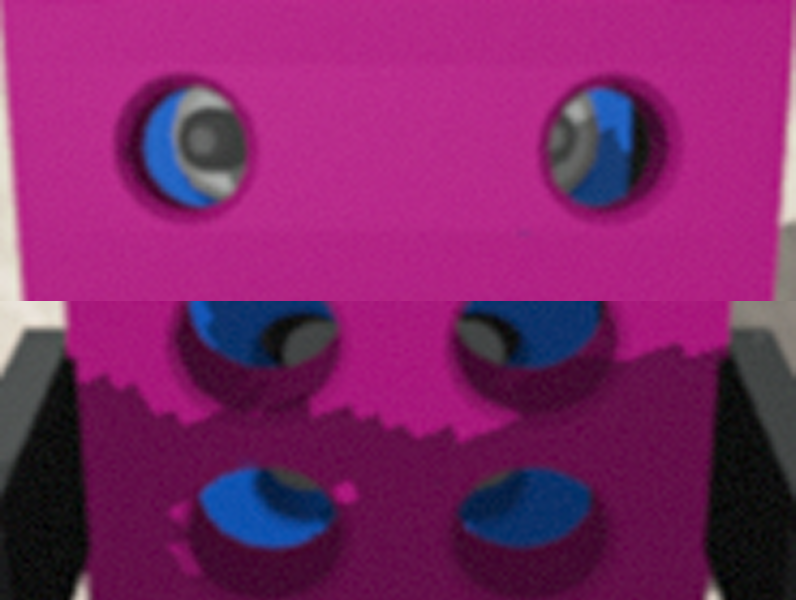

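```bash
python3 - <<'E'
from rel import *
rel(16,(203,139),(563,139),plate=(.0012,-.0011))
H=np.array(viewer.read_camera('wrist')['hand_eye']);Hi=np.linalg.inv(H);K=np.load('w16.npz')['K']
for zz in (-.0007,.0093,.0203,.0323):
  for yy in(-.0175,.0175):
    print(zz,yy,(np.array(proj(K,Hi,[.0792,yy-.0011,zz]))-[225,62])*4.3)
E
```

```text
[ 5.17300e-01 -2.18000e-02 -2.61298e+01]
[[1.0, -0.0], [-1.2, -0.0]]
move tool mm -0.4265269094839918 -0.6864920217634249 turn 0.27659700705412504
-0.0007 -0.0175 [179.9197749  137.33411694]
-0.0007 0.0175 [603.88990867 136.74628456]
0.0093 -0.0175 [195.42312848 136.09604147]
0.0093 0.0175 [588.72188429 135.55078105]
0.0203 -0.0175 [210.07693832 134.92580934]
0.0203 0.0175 [574.3849458  134.42078153]
0.0323 -0.0175 [223.78242161 133.8313092 ]
0.0323 0.0175 [560.9757547 133.3639046]
```

{"api": "arm_command", "payload": {"steps": "0.0004 -0.001 0.004 0; 0 0 0.003 0; 0 0 0 0; 0 0 0 0; 0 0 0 0"}}

```text
clock: 20.2
ee_pos: [0.5161, -0.0224, 0.1228]
orientation: [0.975, -0.224, -0.0, 0.0]
ft_force: [0.8, 1.4, -1.5]
width: 0.726
```

```bash
python3 look.py 17; python3 - <<'E'
from h import *
f=np.load('w17.npz')['f']
cv2.imwrite('pics/w17d.png',np.hstack([cv2.resize(f[75:120,245:295],None,fx=8,fy=8,interpolation=cv2.INTER_CUBIC),cv2.resize(f[75:120,340:390],None,fx=8,fy=8,interpolation=cv2.INTER_CUBIC)]))
E
```

```text
[ 0.5162 -0.0224  0.1228] [-0.  -0.  -1.1] [ 0.02 -0.05  0.07] 0.731 -25.86 20.25
```

View pics/w17d.png

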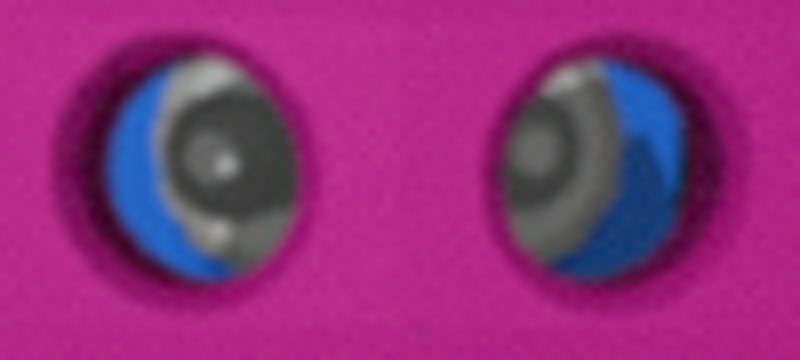

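```bash
cat > tl.py <<'E'
from h import *
H=np.array(viewer.read_camera('wrist')['hand_eye'])
def tl(K,u,v,z):
    d=H[:3,:3]@np.linalg.inv(K)@[u,v,1];o=H[:3,3];return 1e3*(o+d*(z-o[2])/d[2])[:2]
def go(k,lh,rh,lt,rt,tcpz,sc=8,top=-.0007,yaw=0):
    K=np.load(f'w{k}.npz')['K']
    P=lambda q,ox:(ox+q[0]/sc,75+q[1]/sc)
    a=[tl(K,*P(lh,245),top),tl(K,*P((rh[0]-400,rh[1]),340),top),tl(K,*P(lt,245),tcpz-.110),tl(K,*P((rt[0]-400,rt[1]),340),tcpz-.098)]
    print(np.round(a,2).tolist());print('left move',(a[2]-a[0]).round(2),'right',(a[3]-a[1]).round(2))
E
python3 -c "
from tl import *
go(17,(179,171),(618,171),(210,158),(538,152),.1228)"
```

```text
[[78.37, -18.45], [78.33, 17.08], [78.76, -18.75], [78.86, 16.37]]
left move [ 0.38 -0.3 ] right [ 0.53 -0.71]
```

```bash
python3 - <<'E'
from h import *
f=np.load('w11.npz')['f']
a=cv2.resize(f[60:112,260:380],None,fx=6,fy=6,interpolation=cv2.INTER_CUBIC)
b=cv2.resize(f[235:287,260:380],None,fx=6,fy=6,interpolation=cv2.INTER_CUBIC)
cv2.imwrite('pics/w11c.png',np.vstack([a,b])[:600])
E
```

```text
(no output)
```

View pics/w11c.png

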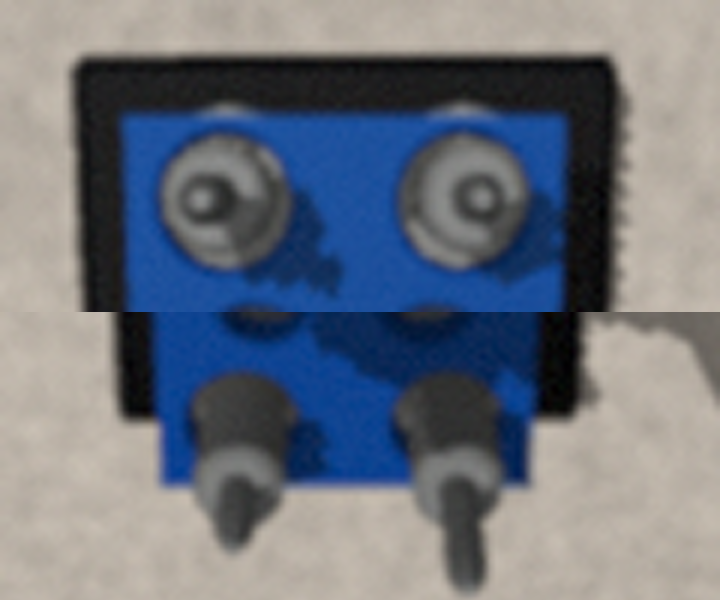

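```bash
python3 - <<'E'
from tl import *
d=np.load('w11.npz');K=d['K'];T=np.linalg.inv(d['W'])@np.linalg.inv(H);h=T[2,3];print(h,T[:2,3])
m=[(294.2,92.5,.11),(340.2,92.8,.098),(299.3,273.2,.098),(337.8,280,.11),(272.7,70,.014),(362.2,70,.014),(280.5,252.2,.014),(355.8,252.2,.014)]
p=np.array([tl(K,u,v,h-z) for u,v,z in m]);print(p.round(1).tolist())
ang=lambda a,b:np.degrees(np.arctan2(*(p[a]-p[b])[::-1]))
print('yaw in tool left tips',ang(0,2),'right',ang(1,3),'deck L',ang(4,6),'deck R',ang(5,7),'cross',ang(1,0)-90,ang(5,4)-90,ang(7,6)-90)
print(p[:4].mean(0),p[4:].mean(0))
E
```

```text
0.24343282249271422 [ 0.51665513 -0.02209174]
[[78.8, -17.2], [78.4, 17.0], [-76.5, -16.8], [-76.3, 17.2], [99.0, -43.7], [98.9, 43.5], [-97.2, -43.0], [-97.3, 44.0]]
yaw in tool left tips -0.14898071456571035 right -0.0953561509055408 deck L -0.21831697206017955 deck R -0.16238213455625525 cross 0.5730530681582451 0.07356418256470931 0.09200527644577505
[1.10810199 0.02815074] [0.85696767 0.20019576]
```

{"api": "arm_command", "payload": {"steps": "0.0004 -0.0001 0.001 -0.25; 0 0 0.002 0; 0 0 0 0; 0 0 0 0; 0 0 0 0"}}

```text
clock: 20.77
ee_pos: [0.5166, -0.0225, 0.1198]
orientation: [0.975, -0.222, 0.0, 0.0]
ft_force: [-0.0, 0.3, -1.7]
width: 0.728
```

```bash
cat > look2.py <<'E'
import sys
from h import *
k=sys.argv[1]
f,K,W=cam('wrist');np.savez(f'w{k}.npz',f=f,K=K,W=W)
s=env.observe();print(s['ee_pos'].round(4),s['ft_force'].round(1),s['ft_torque'].round(2),round(s['width'],3),psi().round(2),round(s['clock'],2))
cv2.imwrite(f'pics/w{k}d.png',np.hstack([cv2.resize(f[75:120,245:295],None,fx=8,fy=8,interpolation=cv2.INTER_CUBIC),cv2.resize(f[75:120,340:390],None,fx=8,fy=8,interpolation=cv2.INTER_CUBIC)]))
E
python3 look2.py 18
```

```text
[ 0.5166 -0.0224  0.1199] [ 0.3 -0.3 -2.2] [ 0.04 -0.01  0.01] 0.727 -25.61 20.82
```

View pics/w18d.png

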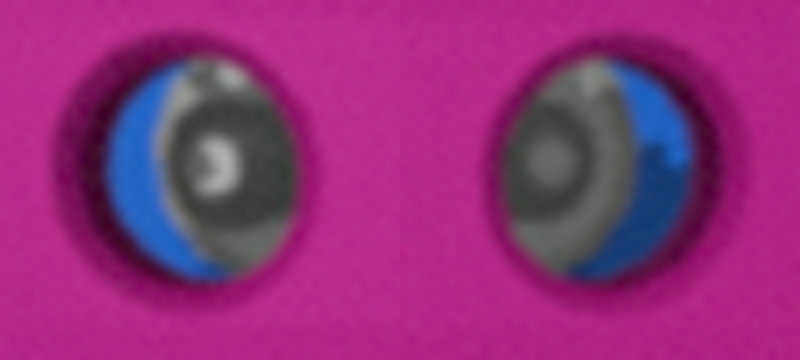

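```bash
python3 -c "
from tl import *
go(18,(179,171),(618,171),(213,165),(550,160),.1199)"
```

```text
[[78.38, -18.45], [78.33, 17.08], [78.47, -18.26], [78.5, 16.68]]
left move [0.1  0.19] right [ 0.17 -0.4 ]
```

Aligned to about 0.1–0.2 mm at the far end. I'll lower onto the guide pins, watching the force.

{"api": "arm_command", "payload": {"steps": "0.0001 -0.0001 0.002 0; 0 0 0.003 0; 0 0 0.003 0; 0 0 0.002 0; 0 0 0 0"}}

```text
clock: 21.28
ee_pos: [0.5164, -0.0224, 0.1093]
orientation: [0.975, -0.222, -0.001, 0.0]
ft_force: [-0.1, -0.5, -0.6]
width: 0.729
```

```bash
python3 look2.py 19
```

```text
[ 0.5165 -0.0224  0.1095] [-0.3 -0.6 -2.3] [ 0.04 -0.02 -0.01] 0.725 -25.61 21.33
```

View pics/w19d.png

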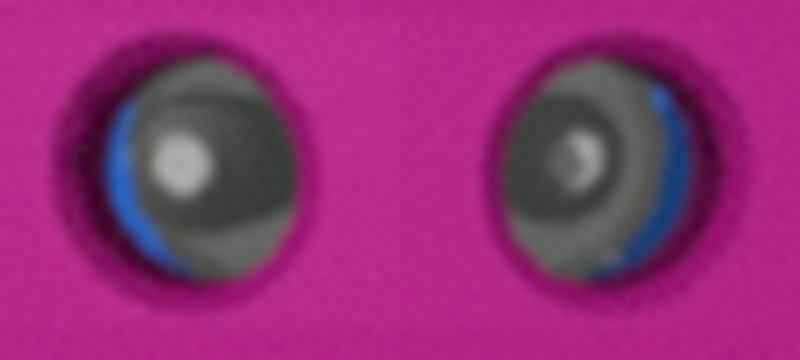

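```bash
python3 -c "
from tl import *
go(19,(179,171),(618,171),(182,162),(574,158),.1095)"
```

```text
[[78.38, -18.45], [78.33, 17.08], [78.76, -18.33], [78.73, 16.63]]
left move [0.38 0.12] right [ 0.4  -0.45]
```

{"api": "arm_command", "payload": {"steps": "0.0002 0 0.002 0; 0 0 0.002 0; 0 0 0.002 0; 0 0 0.001 0; 0 0 0 0"}}

```text
clock: 21.8
ee_pos: [0.5167, -0.0225, 0.1026]
orientation: [0.975, -0.222, -0.0, 0.0]
ft_force: [-0.9, -0.3, -1.6]
width: 0.731
```

{"api": "arm_command", "payload": {"steps": "0.0001 0 0.003 0; 0 0 0.003 0; 0 0 0.003 0; 0 0 0.001 0; 0 0 0 0"}}

```text
clock: 22.22
ee_pos: [0.5167, -0.0225, 0.0925]
orientation: [0.975, -0.222, -0.0, 0.0]
ft_force: [-0.8, 0.1, -1.5]
width: 0.732
```

```bash
python3 look2.py 20
```

```text
[ 0.5169 -0.0225  0.0927] [-0.4  0.1 -1.5] [-0.01  0.    0.03] 0.727 -25.61 22.27
```

View pics/w20d.png

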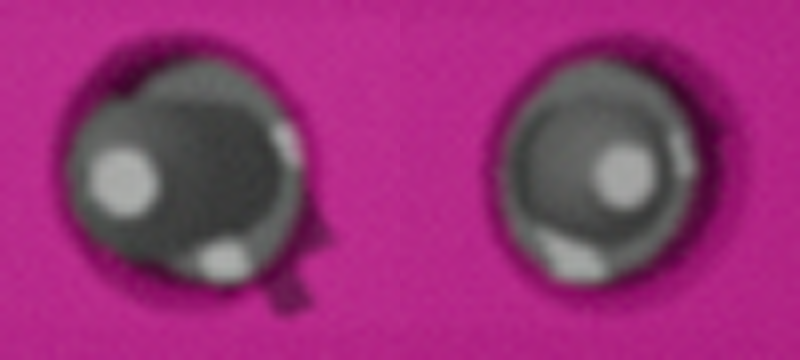

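Both far studs sit well inside their holes (left tip at (125,182), right at (626,176) in the crop), with no contact force. Lowering to the shoulders.

{"api": "arm_command", "payload": {"steps": "0 0 0.0015 0; 0 0 0.0007 0; 0 0 0 0; 0 0 0 0"}}

```text
clock: 22.6
ee_pos: [0.517, -0.0226, 0.0907]
orientation: [0.975, -0.222, 0.0, 0.0]
ft_force: [-0.8, 0.1, -0.6]
width: 0.726
```

{"api": "arm_command", "payload": {"steps": "0 0 0.0008 0; 0 0 0 0; 0 0 0 0"}}

```text
clock: 22.85
ee_pos: [0.517, -0.0225, 0.0899]
orientation: [0.975, -0.222, 0.0, 0.0]
ft_force: [-0.9, 0.4, -0.9]
width: 0.726
```

{"api": "arm_command", "payload": {"steps": "0 0 0.0006 0; 0 0 0 0; 0 0 0 0"}}

```text
clock: 23.1
ee_pos: [0.517, -0.0225, 0.0893]
orientation: [0.975, -0.222, 0.0, 0.0]
ft_force: [0.8, -0.1, -1.5]
width: 0.73
```

{"api": "arm_command", "payload": {"steps": "0 0 0.0006 0; 0 0 0 0; 0 0 0 0"}}

```text
clock: 23.35
ee_pos: [0.517, -0.0225, 0.0887]
orientation: [0.975, -0.222, 0.0, 0.0]
ft_force: [-0.5, 0.5, -1.3]
width: 0.721
```

{"api": "arm_command", "payload": {"steps": "0 0 0.0006 0; 0 0 0 0; 0 0 0 0"}}

```text
clock: 23.6
ee_pos: [0.5171, -0.0225, 0.0885]
orientation: [0.975, -0.222, 0.0, -0.0]
ft_force: [-1.6, -0.2, 5.3]
width: 0.726
```

Seated at the expected height (0.0885). Releasing and retreating.

{"api": "arm_command", "payload": {"steps": "0 0 0 0; 0 0 0 0; 0 0 0 0; 0 0 0 0; 0 0 0 0", "grip": 1}}

```text
clock: 24.02
ee_pos: [0.5171, -0.0226, 0.088]
orientation: [0.975, -0.222, 0.0, 0.0]
ft_force: [-0.3, -0.4, 0.5]
width: 1.001
```

{"api": "arm_command", "payload": {"steps": "0 0 -0.005 0; 0 0 -0.015 0; 0 0 -0.03 0; 0 0 -0.035 0; 0 0 -0.035 0"}}

```text
clock: 24.43
ee_pos: [0.5163, -0.0226, 0.2094]
orientation: [0.975, -0.222, -0.001, 0.0]
ft_force: [0.7, -0.2, -0.1]
width: 1.001
```

{"api": "arm_command", "payload": {"steps": "0 0 -0.03 0; 0 0 -0.015 0; 0 0 0 0; 0 0 0 0"}}

```text
clock: 24.77
ee_pos: [0.5173, -0.0225, 0.254]
orientation: [0.975, -0.222, 0.001, -0.0]
ft_force: [0.4, -0.0, -0.4]
width: 1.001
```

```bash
python3 - <<'E'
from h import *
f,K,W=cam('wrist');cv2.imwrite('pics/w21.png',f)
g,_,_=cam('side');h,_,_=cam('scene')
r=lambda q,x,y:cv2.resize(q[y:y+90,x:x+80],None,fx=5,fy=5,interpolation=cv2.INTER_CUBIC)
cv2.imwrite('pics/f21.png',np.hstack([r(g,292,155),r(h,270,165)]))
print(env.observe()['ft_force'],env.observe()['width'],env.observe()['ee_pos'])
E
```

```text
[0.41007508 0.28718856 0.6115613 ] 0.9972586705965037 [ 0.51604599 -0.02242564  0.25193549]
```

View pics/w21.png

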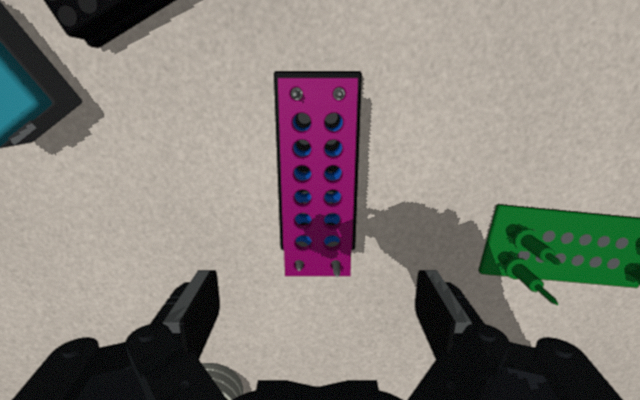

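View pics/f21.png

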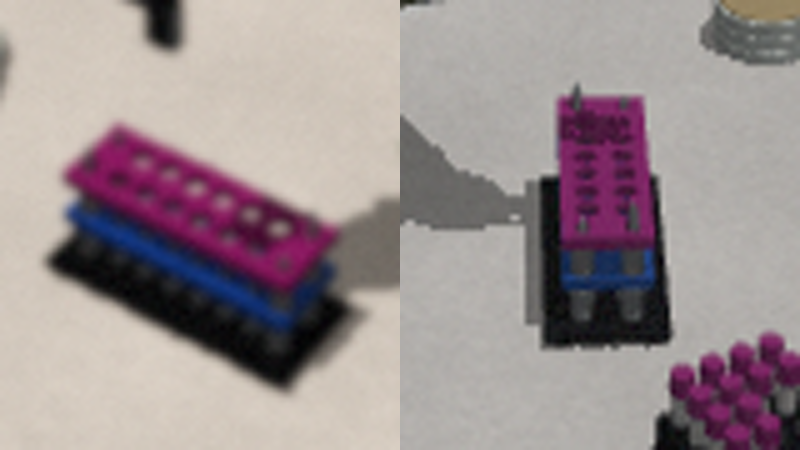

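Both plates lie level and parallel: blue on the collars, magenta on the shoulders, with all four studs through. The gripper is clear, 0.25 m up. Handing in.

```bash
python3 -c "
from rig import env
print(env.job_done())"
```

```text
the job is handed in; nothing more can be done
None
```

The rack is assembled: the blue shelf plate sits on the four collars and the magenta top plate sits on the four upper shoulders of the black base. I let go of both plates and handed the job in at about 25 s of the 69 s allowed.

- **Lowering:** I lined each plate up by looking through its post holes with the wrist camera. No contact force showed on the way down. The plates seated with light contact of about 8 N (blue) and 5 N (magenta), at the tool heights expected for the collars and shoulders.
- **Last pictures:** In the wrist, side and scene views both plates look level and parallel, and the studs show through all four magenta holes. The gripper was open, about 0.25 m up and touching nothing. The base looks where it started, but I did not re-measure it or the other things on the bench at the end.
- **Disagreements:**
  - My base yaw estimates from different pictures ranged from about -25.2° to -26.1°.
  - The tool position reading varied by about 1 mm.
  - The plate's edges and holes disagreed by about 1 mm along its length, so I used the holes for the final alignment.

No check failed.

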